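# Set a dish-reading stage to its mark against the backlash, then lock it

### The arm

A 6-joint arm with a two-finger parallel gripper is mounted at the origin on the work surface; the furniture and walls round the work are solid. World frame = base frame: x ahead of the robot, y to its left, z up, the work surface at z = 0. Lengths are in mm, angles in rad, forces in N, time in s.
With the tool pointing down it reaches from about 350 to 975 mm from the base axis. Payload 7.1 kg.
Tool frame: the origin (TCP) lies between the finger pads; the fingertips stand 17 mm ahead of it and the grasp point (between the pads) lies 2 mm behind it; z points along the fingers, y is the line along which they close (so a half turn about z gives the same grasp; the last joint's range is limited). The gripper opens to 88 mm and grips with 3 to 60 N. Pads are 20 mm wide; open, the fingers measure 115 mm over their backs; the gripper's body (75 mm by 178 mm) begins 61 mm behind the grasp point.
Start: joints at [1.17, 0.423, 1.63, -0, 1.089, -0.019], TCP at [232.837, 579.993, 213.875] pointing down, gripper open.
Joint ranges: [-3, 3], [-0.9, 2.11], [0.09, 2.58], [-1.31, 4.45], [0.11, 2.69], [-2.54, 2.54]. Speed limits (rad/s): [2.39, 2.39, 3.01, 3.14, 3.14, 3.14].

### API

Orientations are given as a rotation vector (axis times angle).
In Python, from workcell import ctrl gives the robot as it stands.
- The arm moves only by the tool jog_arm, called after "Emit:" as name(argument=value, ...) on one line, values as JSON. Schema: {"type":"object","properties":{"motion":{"type":"array","items":{"type":"array","items":{"type":"number"},"minItems":6,"maxItems":6},"minItems":1,"maxItems":5},"jaw":{"type":"number"},"only":{"type":"string"},"quiet":{"type":"boolean"},"lines":{"type":"string"}},"required":["motion"],"additionalProperties":false}. motion is a list of rows, 1 to 5 of them, each of 6 numbers: dx, dy, dz in mm, then a rotation vector rx, ry, rz in rad; each row shifts and turns the commanded pose from where the row before left it, along the tool's axes as they then stand; what a row does not reach is not made up. A row lasts 1/12 s, in which the tool goes at most 41.7 mm and 0.125 rad, less where a joint would pass 70% of its speed; a pose out of reach is approached as far as the arm can. jaw is the finger opening in mm, set as the call begins (left out keeps the last). The fingers move at their own pace and stop on an object; the grip force is fixed at half the most. Time passes only in rows, so rows that do not move let the fingers close. The tool returns the time, the measured TCP pose, the force, the opening and the grip force at its end. only (a regular expression) keeps the lines of the reply that match it, lines (a string "A,B") keeps lines A to B, and quiet returns only ok. Input that does not fit is refused with a message, and nothing moves.
- ctrl.get_obs(): the state, without advancing time (a new reading comes with each control period).
- ctrl.get_image(name): name is "scene" or "top" or "wrist"; returns a dict with "img" (384x512x3 uint8, red, green, blue), "fx", "fy", "cx", "cy" (pixels), "R" (3x3) and "t" (3): a world point X has camera coordinates R X + t. Camera axes: x right, y down, z forward; pixel columns grow to the right and rows downward; lengths in mm; the calibration is good to about 2 mm. The wrist camera is an equidistant fisheye: a pixel r from the principal point sees the ray r / f radians off the axis. A picture is of the moment at which its call begins. There is no depth.
- ctrl.close_job(): hands the job in; it is judged then, once.
The state is a dict: "t": time; "qpos": joint angles; "qvel": joint speeds; "joint_torque": joint torques, N m; "ee_pos": TCP position; "orientation": TCP orientation; "ft_force": force on the tool from outside, world axes, zero at the start; "moment": the same for the moment, N m; "width": finger opening in mm; "grasp_force": force on a finger pad.
Only numpy, scipy, OpenCV 4.12 (cv2) and the standard library are available. Lean on these libraries where they do the work, as an engineer would, in place of code of your own. Each camera call takes 0.05 s, during which the arm holds its last target. There are 200 camera calls.

### The job

The dish-reading stage has worn gears, so it must be set to the red mark from one side only. By its crank, wind the sloping handwheel counter-clockwise until the carriage's pointer is about a centimetre past the left side of the red mark, then wind clockwise to bring the pointer back onto the mark, so that you stop on the mark with the play taken up clockwise (if you run over it, go back past it and come again). Then swing the red lock lever on the carriage over to the right and fully down, let go, and leave the other things on the bench where they stand.

Things in the scene. Friction and masses are not known exactly. Their poses are not given: they have to be found in the camera images.
- stage: White hand-wound dish-reading stage fixed to the bench, 140 x 290 mm. Origin on the bench under the bed; x to its back (away from the operator), y to the operator's left, z up. Left end (y 40 to 147): gear head whose sloping front face carries the black handwheel. Right of it the carriage runs along y. A white scale (5 mm ticks) lies along the front edge, top at z 47.
- reading_head (a point): Middle of the lower front edge of the stage's white reading head (stage x -5 to 65, y 10 to 150, z 304 to 362 mm; axes as the stage), on a column behind the handwheel (x 31 to 58, y 93 to 137). It hangs over the wheel's far side, so an upright gripper cannot go round with the crank: lean the tool about 35 degrees along the wheel's axis. Nose and lens tube: x 15 to 61, y -53 to 17, down to z 221.
- wheel_axis (a point): Point on the handwheel's axis, level with the middle of the crank's grip, 60 mm out from the sloping face. Its z axis is the wheel's axis, pointing out of the face to the operator: it leans 35 degrees from vertical towards the stage's -x. (Its x and y turn with the screw.) The wheel is black, 92 mm across; its outer face lies 36 mm below this point along the axis.
- crank (a point): Middle of the crank's black grip: a cylinder 18 mm across, 50 mm long, parallel to the wheel's axis (29 mm of it below this point, 21 above), spinning freely on its pin. It goes round the axis at 38 mm radius, 8 mm clear of the wheel's face. Clockwise (as the operator sees it, looking against the axis) winds the carriage right (stage -y), 36 mm a turn. Needs 6 N; stays where it is left.
- handwheel (a joint): Where the handwheel stands within the lost motion of the worn gears (rad): +0.35 when the play is taken up clockwise (wheel drives the carriage right), -0.35 when taken up counter-clockwise (drives it left). In between, over 0.7 rad, the wheel turns and the carriage stands still. Starts anywhere between.
- carriage (a joint): Travel of the aluminium carriage along the bed (m), growing to the right (stage -y). Stops at -0.056 and +0.020; starts between -0.010 and +0.010, right of the mark. The carriage is 92 x 96 mm and carries a closed yellow petri dish (top at z 84 mm).
- pointer (a point): Tip of the carriage's black pointer, a 2 mm wide finger that reaches forward over the scale; it travels with the carriage. Axes as the stage.
- mark: Red mark: a red clip 14 mm wide on the front edge of the scale, fixed in a run, with a 2 mm wide red finger pointing at the scale from the front. Origin level with the finger's middle along y; axes as the stage, y to the operator's left. The pointer is on the mark when its tip faces the red finger (same y in the mark's frame); it starts 12 to 47 mm to the right of it.
- slide_lock (a joint): Red cam lever on the carriage (rad): 0 standing up, unlocked (1.45 rad above level), growing as it swings to the right (stage -y) and down; 1.2 fully down (0.25 rad above level), where the carriage counts as locked. Starts between 0 and 0.25. Needs about 3 N at its end; stays where it is left.
- lock_tip (a point): Middle of the lock lever's end: a red pad 12 mm wide (along the stage's x), 11 mm thick, 18 mm long, 55 mm from the lever's pin. It travels with the carriage.
- lock_pin (a point): Middle of the pin on which the lock lever swings, 66 mm above the bench, 65 mm to the right of the pointer; the pin lies along the stage's x. Axes as the stage; travels with the carriage.
- media_bottle: Brown culture bottle with white cap, 39 mm across, 119 mm tall, loose, standing to the right of the stage. Origin under its middle.
- culture_bottle_1: Brown culture bottle, 39 mm across, 119 mm tall, loose, beside the tablet. Origin under its middle.
- culture_bottle_3: Brown culture bottle, 39 mm across, 119 mm tall, loose, beside the tablet. Origin under its middle.
- red_dish: Red petri dish, 89 mm across, 15 mm high, loose, lower one of a pair to the left of the stage. Origin under its middle.
- green_dish: Green petri dish, 89 mm across, 15 mm high, loose, lying on the red one. Origin under its middle.
- red_cup: Specimen cup with red lid, 62 mm across, 68 mm tall, loose, to the left. Origin under its middle.

How it is judged:
By the outcome, as a careful person would: the job done as asked, in the order asked, and still so for the second after the job is handed in, with the robot touching nothing.
It also fails if it takes over 72 s, if anything falls off the work surface, if the arm or the gripper's body presses on something with over 40 N, if the wrist force passes 120 N, or if a joint passes its speed limit or range.

## Working session

There is one attempt and no reset: what is moved stays moved. The work goes in short steps, Python scripts to look and compute and a tool call to move; the robot and the scene stay as the last step left them, time stands still between calls to the robot, and variables do not carry over. Pictures are saved under pics/ and viewed, at most 10 in all, crops included, and the job is handed in when it is done.

```bash
ls; mkdir -p pics
```

Create look.py:
```python
import sys,cv2
from workcell import ctrl
def snap(name,fn):
    d=ctrl.get_image(name); cv2.imwrite(fn,d["img"][:,:,::-1]); return d
```

Run:
```python
from look import *
import numpy as np,pickle,cv2
D={n:ctrl.get_image(n) for n in("scene","top","wrist")}
pickle.dump(D,open("d0.pkl","wb"))
for n in D:
    d=D[n];print(n,d["fx"],d["cx"],d["cy"],"cam",(-d["R"].T@d["t"]).round(),"axis",d["R"][2].round(2))
a=np.vstack([D["scene"]["img"],D["top"]["img"]])
for n in("scene","top"): cv2.imwrite(f"pics/{n}0.png",cv2.resize(D[n]["img"][:,:,::-1],(800,600),interpolation=cv2.INTER_CUBIC))
o=ctrl.get_obs();print(o)
```

```text
pics
workcell.py
scene 426.12284321243544 243.16905405416594 188.18397958462575 cam [-285. -432.  953.] axis [ 0.65  0.39 -0.65]
top 365.975216416021 259.6322203179147 191.41771333821103 cam [ 340.   27. 1287.] axis [ 0.12  0.   -0.99]
wrist 297.3186396354542 254.90140117713028 186.43029978586515 cam [160. 609. 384.] axis [ 0.27 -0.11 -0.96]
{'t': 0.15, 'qpos': array([ 1.16999549e+00,  4.23656723e-01,  1.63046323e+00, -1.49231540e-05,
        1.08860135e+00, -1.89947531e-02]), 'qvel': array([-1.46297269e-03, -1.94446116e-03, -2.93627845e-04,  6.23776181e-05,
       -1.03722876e-03, -9.72051992e-04]), 'joint_torque': array([ 7.19455202e-04, -5.44984925e+01, -2.73921132e+01,  6.44687307e-02,
        2.03417771e-02, -8.69173482e-05]), 'ee_pos': array([232.68765481, 579.62141247, 213.3057596 ]), 'orientation': array([-5.96050468e-01, -3.08430363e+00,  1.73816970e-03]), 'ft_force': array([-0.2266953 ,  0.03622376,  0.0806076 ]), 'moment': array([-0.00423729, -0.04675125, -0.00941739]), 'grasp_force': 0.0, 'width': 88.06727195499893}
```

View pics/scene0.png

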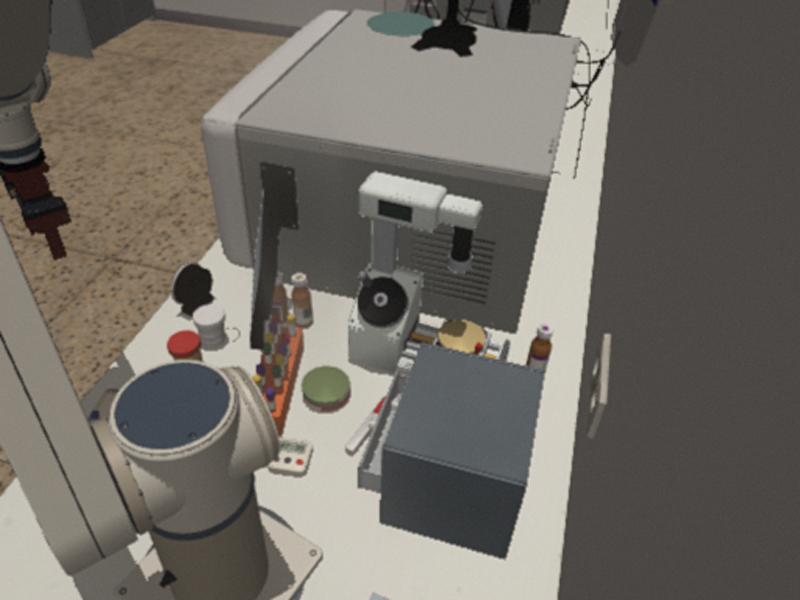

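View pics/top0.png

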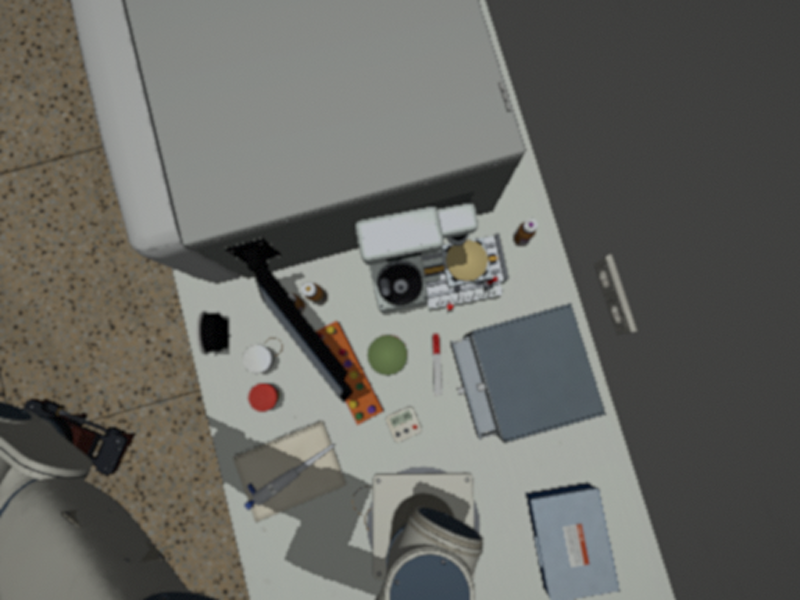

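Top view: the stage is at (370–505, 205–310), with its wheel at (400,285), dish at (465,260) and red mark near (450,306). A tall grey box stands right front at (450–600, 310–440), and the tablet arm is on the left at (260–350, 250–400). Next I'll zoom in on the stage.

Run:
```python
import pickle,cv2,numpy as np
D=pickle.load(open("d0.pkl","rb"))
a=D["top"]["img"][128:203,228:328]; b=D["scene"]["img"][105:255,215:365]
A=cv2.resize(a,(400,300),interpolation=cv2.INTER_CUBIC);B=cv2.resize(b,(400,400),interpolation=cv2.INTER_CUBIC)
A=cv2.resize(a,(800,600),interpolation=cv2.INTER_CUBIC)
cv2.imwrite("pics/topc.png",A[:,:,::-1])
for n,(y0,y1,x0,x1) in {"top":(128,203,228,345),"scene":(105,260,215,365)}.items():
    im=D[n]["img"];h=cv2.cvtColor(im,cv2.COLOR_RGB2HSV)
    m=(((h[...,0]<8)|(h[...,0]>172))&(h[...,1]>120)&(h[...,2]>60)).astype(np.uint8)
    m2=np.zeros_like(m);m2[y0:y1,x0:x1]=m[y0:y1,x0:x1]
    k,l,s,c=cv2.connectedComponentsWithStats(m2)
    print(n,[(s[i].tolist(),c[i].round(1).tolist()) for i in range(1,k)])
    m=((h[...,0]>15)&(h[...,0]<30)&(h[...,1]>70)&(h[...,2]>90)).astype(np.uint8)
    m2[:]=0;m2[y0:y1,x0:x1]=m[y0:y1,x0:x1]
    k,l,s,c=cv2.connectedComponentsWithStats(m2)
    print(n,"yellow",[(s[i].tolist(),c[i].round(1).tolist()) for i in range(1,k) if s[i,4]>40])
    # silver boss / black disc
    m=((h[...,2]<50)).astype(np.uint8)
    m2[:]=0;m2[y0:y1,x0:x1]=m[y0:y1,x0:x1]
    k,l,s,c=cv2.connectedComponentsWithStats(m2)
    print(n,"black",[(s[i].tolist(),c[i].round(1).tolist()) for i in range(1,k) if s[i,4]>40])
```

```text
top [([312, 178, 6, 4, 10], [314.8, 179.3]), ([286, 195, 4, 3, 8], [287.5, 196.0])]
top yellow [([287, 154, 31, 25, 394], [301.3, 167.4])]
top black [([228, 128, 89, 13, 524], [263.9, 131.3]), ([242, 162, 28, 33, 535], [256.6, 179.0])]
scene [([304, 220, 5, 6, 20], [305.6, 222.3]), ([349, 227, 1, 1, 1], [349.0, 227.0]), ([242, 255, 4, 5, 7], [243.4, 257.3])]
scene yellow [([280, 205, 31, 21, 372], [296.3, 215.9]), ([264, 213, 14, 7, 41], [270.3, 215.6])]
scene black [([243, 128, 20, 14, 178], [252.6, 134.6]), ([289, 145, 16, 22, 248], [295.2, 155.8]), ([230, 178, 30, 31, 675], [244.3, 192.6])]
```

View pics/topc.png

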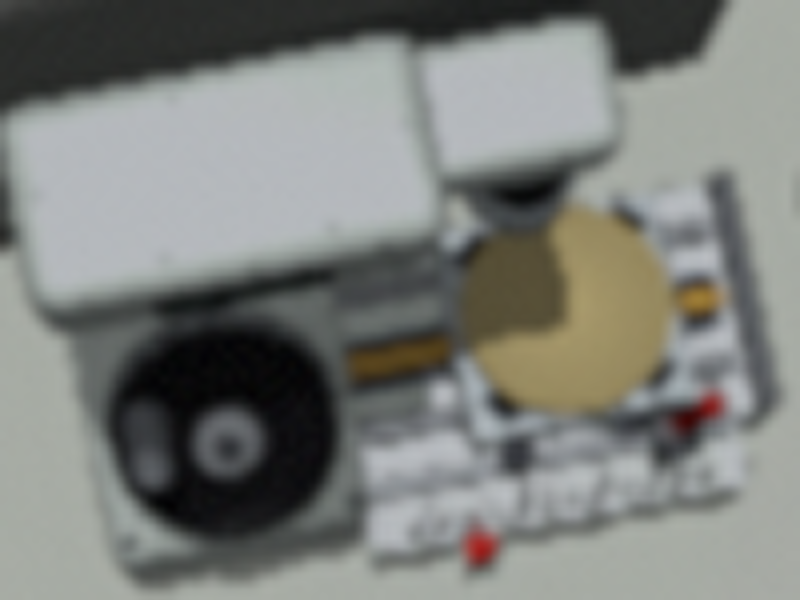

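Crop (8x): the wheel boss is at (228,443), the crank grip at (148,445) on the wheel's left side, the mark at (480,548), the lock tip at (710,405) and the pointer foot around (515,455). Stage yaw is about +0.19.

Add to look.py:
```python
import numpy as np
def ray(d,uv):
    x=(np.array(uv,float)-[d["cx"],d["cy"]])/[d["fx"],d["fy"]]
    return -d["R"].T@d["t"], (lambda v:v/np.linalg.norm(v))(d["R"].T@np.array([x[0],x[1],1]))
def fray(d,uv):
    x=(np.array(uv,float)-[d["cx"],d["cy"]])/[d["fx"],d["fy"]];r=np.linalg.norm(x)+1e-9
    return -d["R"].T@d["t"], d["R"].T@np.array([np.sin(r)*x[0]/r,np.sin(r)*x[1]/r,np.cos(r)])
def onz(c,v,z): return c+v*(z-c[2])/v[2]
def tri(*rs):
    A=sum(np.eye(3)-np.outer(v,v) for c,v in rs);b=sum((np.eye(3)-np.outer(v,v))@c for c,v in rs)
    p=np.linalg.solve(A,b);return p,[np.linalg.norm((np.eye(3)-np.outer(v,v))@(p-c)) for c,v in rs]
def fproj(d,X):
    p=d["R"]@np.array(X,float)+d["t"];n=np.hypot(p[0],p[1]);r=np.arctan2(n,p[2])
    return np.array([d["cx"]+d["fx"]*r*p[0]/n,d["cy"]+d["fy"]*r*p[1]/n])
def proj(d,X):
    p=d["R"]@np.array(X,float)+d["t"];return np.array([d["cx"]+d["fx"]*p[0]/p[2],d["cy"]+d["fy"]*p[1]/p[2]])
```

Run:
```python
from look import *
import pickle
D=pickle.load(open("d0.pkl","rb"));T,S=D["top"],D["scene"]
print("boss",tri(ray(T,(256.5,183.4)),ray(S,(243.2,191.4))))
print("tip",tri(ray(T,(315.8,179)),ray(S,(305.6,222.3))))
print("dish",tri(ray(T,(301.3,167.4)),ray(S,(296.3,215.9))), onz(*ray(T,(299,166.5)),84))
print("mark z47",onz(*ray(T,(287.7,196.2)),47))
a=onz(*ray(T,(228+375/8,128+560/8)),45);b=onz(*ray(T,(228+740/8,128+490/8)),45);print("edge",a,b,np.arctan2(b[0]-a[0],a[1]-b[1]))
a=onz(*ray(T,(228+20/8,128+290/8)),340);b=onz(*ray(T,(228+437/8,128+235/8)),340);print("head",a,b,np.arctan2(b[0]-a[0],a[1]-b[1]))
print("bottles/box", onz(*ray(T,(460*.64,340*.64)),200),onz(*ray(T,(570*.64,305*.64)),200))
for t,uv in {"boxtopL":((470,335),(425,348)),"boxR":((572,306),(543,375)),"tabletarm":((345,398),(255,345))}.items():
    print(t,tri(ray(T,np.array(uv[0])*.64 if 0 else np.array(t and {"boxtopL":(470,335),"boxR":(572,306),"tabletarm":(345,398)}[t])*.64),ray(S,np.array(uv[1])*.64)))
```

```text
boss (array([496.78542899,  41.3622541 , 155.56350427]), [np.float64(0.16828050402888517), np.float64(0.16828050402894237)])
tip (array([ 514.10543853, -149.91720333,  122.29757248]), [np.float64(0.9192469095657065), np.float64(0.9192469095655883)])
dish (array([ 557.3999458 , -106.02431586,   88.15930444]), [np.float64(1.4455185227790857), np.float64(1.445518522779106)]) [ 562.08773622 -100.1361685    84.        ]
mark z47 [466.76621776 -63.22907201  47.        ]
edge [461.29143698 -19.55130193  45.        ] [ 489.58498729 -175.84675453   45.        ] 0.179086621157084
head [522.86217171 106.79034575 340.        ] [539.64904721 -30.54577106 340.        ] 0.1216287092311351
bottles/box [387.10529591 -70.70251406 200.        ] [ 451.52046857 -281.99664596  200.        ]
boxtopL (array([400.5055218 , -96.75073587, 186.62287501]), [np.float64(6.373530582768917), np.float64(6.37353058276898)])
boxR (array([ 449.69265134, -286.7306131 ,  192.36306607]), [np.float64(1.293082714711714), np.float64(1.2930827147118062)])
tabletarm (array([278.73854936, 151.6899425 , 159.18546723]), [np.float64(0.3161076535118846), np.float64(0.3161076535118695)])
```

Add to look.py:
```python
from scipy.spatial.transform import Rotation as Rn
TH=0.18
def stage_R(th=TH): return Rn.from_euler("z",th).as_matrix()
def wheelR(th=TH):   # tool: z against wheel axis, y = stage y
    s,c=np.sin(np.radians(35)),np.cos(np.radians(35)); M=stage_R(th)
    z=-M@[-s,0,c]; y=M@[0,1.,0]; return np.c_[np.cross(y,z),y,z]
def togo(p,R):
    o=ctrl.get_obs(); R0=Rn.from_rotvec(o["orientation"]).as_matrix()
    print("t",round(o["t"],2),"ee",o["ee_pos"].round(1),"q",o["qpos"].round(2))
    print("d_tool",(R0.T@(np.array(p)-o["ee_pos"])).round(1),"rot_tool",Rn.from_matrix(R0.T@R).as_rotvec().round(3))
```

```text
(no output)
```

Emit:
jog_arm(motion=[[0,0,-41,0,0,-0.112],[0,0,-41,0,0,-0.112],[0,0,-41,0,0,-0.112],[0,0,-41,0,0,-0.112],[0,0,-41,0,0,-0.112]])

```text
t: 0.57
ee_pos: [232.6, 579.5, 420.7]
orientation: [0.288, -3.128, 0.001]
ft_force: [-0.2, 0.3, -0.6]
width: 87.7
grasp_force: 0.0
```

Emit:
jog_arm(motion=[[0,0,-40,0,0,0],[0,0,0,0,0,0]])

```text
t: 0.73
ee_pos: [233.7, 582.2, 468.4]
orientation: [-0.279, 3.123, 0.019]
ft_force: [0.1, 0.7, 1.7]
width: 87.7
grasp_force: 0.0
```

Run:
```python
from look import *
R=wheelR();p=np.array([478,38,183.])-R[:,2]*130
print(p)
togo(p,R)
D=pickle=__import__("pickle").load(open("d0.pkl","rb"))
for a,b in (((260,250),(280,190)),((270,290),(262,330))):print(tri(ray(D["top"],np.array(a)*.64),ray(D["scene"],np.array(b)*.64)))
```

```text
[404.6397573   24.65067119 289.48976576]
t 0.73 ee [233.7 582.2 468.4] q [ 1.17  0.25  1.31  0.    1.57 -0.58]
d_tool [ -67.9 -581.   172.7] rot_tool [ 0.011 -0.603 -0.005]
(array([547.88315811, 297.15495981, 271.37772831]), [np.float64(4.206377467455447), np.float64(4.206377467455611)])
(array([ 528.16623535,  373.64715987, -122.90570134]), [np.float64(3.976760451730985), np.float64(3.9767604517308484)])
```

Emit:
jog_arm(motion=[[-20,-35,0,0,0,0],[-20,-35,0,0,0,0],[-20,-35,0,0,0,0],[-10,-40,0,0,0,0],[0,-41,0,0,0,0]], quiet=true)

```text
ok
```

Emit:
jog_arm(motion=[[0,-41,0,0,0,0],[0,-41,0,0,0,0],[0,-41,0,0,0,0],[0,-41,0,0,0,0],[0,-41,0,0,0,0]])

```text
t: 1.57
ee_pos: [370.7, 205.7, 458.5]
orientation: [0.28, -3.129, 0.0]
ft_force: [0.9, 0.9, 0.2]
width: 87.7
grasp_force: 0.0
```

Emit:
jog_arm(motion=[[0,-41,0,0,0,0],[0,-41,0,0,0,0],[0,-41,0,0,0,0],[0,-41,0,0,0,0],[0,-26,0,0,0,0]], quiet=true)

```text
ok
```

Emit:
jog_arm(motion=[[0,0,0,0,-0.12,0],[0,0,0,0,-0.12,0],[0,0,0,0,-0.12,0],[0,0,0,0,-0.12,0],[0,0,0,0,-0.12,0]])

```text
t: 2.4
ee_pos: [404.7, 20.4, 459.3]
orientation: [-0.225, 2.526, 0.069]
ft_force: [-0.7, -0.1, 0.4]
width: 87.8
grasp_force: 0.0
```

Emit:
jog_arm(motion=[[0,0,0,0,0,0]], quiet=true)

```text
ok
```

Run:
```python
from look import *
R=wheelR();p=np.array([478,38,183.])-R[:,2]*130
togo(p,R)
```

```text
t 2.48 ee [401.1  20.4 455.6] q [-0.1  -0.48  2.08  0.19  0.96 -1.92]
d_tool [ 90.4   3.4 139.4] rot_tool [-0.001 -0.01  -0.003]
```

Emit:
jog_arm(motion=[[22,1,34,0,0,0],[22,1,34,0,0,0],[22,1,34,0,0,0],[22,0,34,0,-0.01,0],[0,0,0,0,0,0]])

```text
t: 2.9
ee_pos: [403.6, 25.1, 288.8]
orientation: [-0.227, 2.539, 0.075]
ft_force: [-1.6, 0.7, -0.7]
width: 87.6
grasp_force: 0.0
```

Run:
```python
from look import *
import pickle
d=ctrl.get_image("wrist");pickle.dump(d,open("w1.pkl","wb"))
R=wheelR();togo([478,38,183],R)
cv2.imwrite("pics/w1.png",cv2.resize(d["img"][:,:,::-1],(800,600),interpolation=cv2.INTER_CUBIC))
print("cam",-d["R"].T@d["t"])
for n,p in {"wa":[478,38,183],"boss":[497,41,156],"mark":[467,-63,47],"tip":[514,-150,122]}.items():print(n,fproj(d,p)/.64)
```

```text
t 2.95 ee [406.1  24.9 293.1] q [-0.09 -0.29  2.35  0.31  0.52 -2.06]
d_tool [  1.7  -0.2 132.2] rot_tool [ 0.002 -0.012 -0.003]
cam [245.24275483  -4.54071975 386.40599675]
wa [397.34644931 279.21746966]
boss [396.67037048 268.50777667]
mark [283.11267332 137.97992324]
tip [167.03473676 226.97898002]
```

View pics/w1.png

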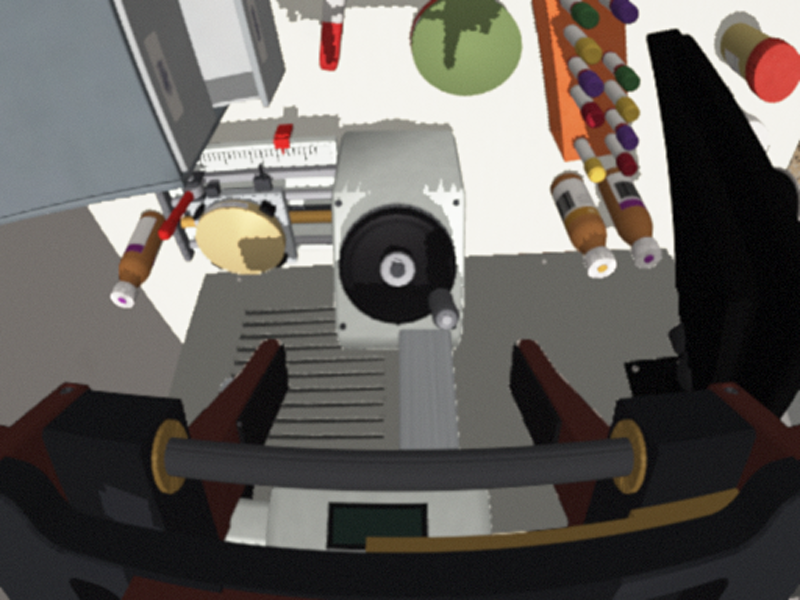

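The wrist view shows the mark at (284,137) and pointer clamp at (262,175). The lock lever runs (165,233)–(188,195), the boss is at (398,268), and the crank grip runs from (437,292) to its top end at (446,318). My predicted points match to about 2 px.

Run:
```python
from look import *
import pickle
d=pickle.load(open("w1.pkl","rb"));D=pickle.load(open("d0.pkl","rb"))
R=wheelR();a=-R[:,2]
b,e=tri(ray(D["top"],(256.5,183.4)),ray(D["scene"],(243.2,191.4)),fray(d,np.array([398,268])*.64));print("boss",b,e)
def onplane(cv,p): c,v=cv;return c+v*(a@(p-c))/(a@v)
for h in (24,29,33):   # distance from boss to wheel_axis along axis
    wa=b+a*h; p=onplane(fray(d,np.array([446,318])*.64),wa+21*a); r=R.T@(p-wa); q=R.T@(onplane(fray(d,np.array([437,292])*.64),wa-29*a)-wa)
    print(h,wa.round(1),"top end",r.round(1),np.hypot(r[0],r[1]).round(1),"bottom",q.round(1))
# zoom of the scale region
im=d["img"];cr=im[70:150,90:215];cv2.imwrite("pics/w1c.png",cv2.resize(cr[:,:,::-1],(800,512),interpolation=cv2.INTER_CUBIC))
```

```text
boss [496.82570856  41.58460248 155.48930864] [np.float64(0.36560837996818174), np.float64(0.057749669238257424), np.float64(0.38424153919961673)]
24 [483.3  39.1 175.1] top end [-23.9  32.1 -21. ] 40.0 bottom [-20.1  30.2  29. ]
29 [480.5  38.6 179.2] top end [-22.1  31.5 -21. ] 38.5 bottom [-18.7  29.7  29. ]
33 [478.2  38.2 182.5] top end [-20.7  31.1 -21. ] 37.4 bottom [-17.5  29.4  29. ]
```

View pics/w1c.png

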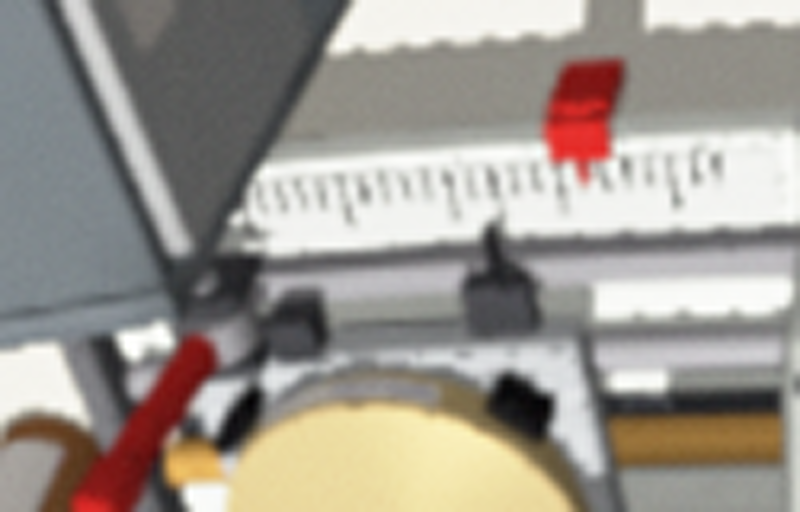

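Crop: the red finger tip is at (585,178) and the pointer tip at (493,222). Ticks are about 23 px per 5 mm, so the pointer stands about 20 mm right of the mark. I'll approach the crank.

Run:
```python
from look import *
R=wheelR();wa=np.array([480,38.5,179.8]);togo(wa+R@[-21.3,31.3,0],R)
```

```text
t 2.95 ee [406.1  24.9 293.1] q [-0.09 -0.29  2.35  0.31  0.52 -2.06]
d_tool [-19.4  31.2 135.8] rot_tool [ 0.002 -0.012 -0.003]
```

Emit:
jog_arm(motion=[[-10,16,0,0,-0.012,0],[-10,15,20,0,0,0],[0,0,30,0,0,0],[0,0,30,0,0,0],[0,0,0,0,0,0]], jaw=56)

```text
t: 3.37
ee_pos: [467.7, 67.2, 241.9]
orientation: [-0.226, 2.516, 0.074]
ft_force: [-1.0, -0.1, 0.5]
width: 58.2
grasp_force: 0.0
```

Run:
```python
from look import *
d=ctrl.get_image("wrist");cv2.imwrite("pics/w2.png",cv2.resize(d["img"][:,:,::-1],(800,600),interpolation=cv2.INTER_CUBIC))
R=wheelR();wa=np.array([480,38.5,179.8]);togo(wa+R@[-21.3,31.3,0],R)
c=wa+R@[-21.3,31.3,0]
for h in(-21,29):print(fproj(d,c+R[:,2]*h)/.64)
```

```text
t 3.42 ee [466.6  66.8 243.3] q [ 0.08 -0.06  2.33  0.24  0.26 -1.88]
d_tool [ 8.9  1.  56.6] rot_tool [ 0.001  0.007 -0.001]
[400.90396432 308.41032952]
[400.31115524 279.44833855]
```

View pics/w2.png

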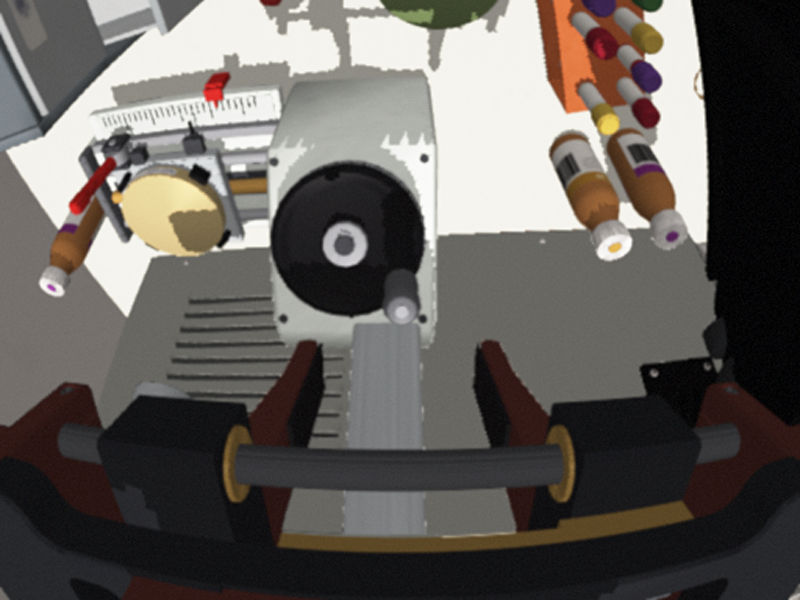

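The crank's top end is at (402,311) against a predicted (401,308). Joint 5 is nearing its 0.11 limit, so I'll fit a quick arm model to choose the lean.

Create fk.py:
```python
from look import *
from scipy.optimize import least_squares
E=lambda ax,q:Rn.from_euler(ax,q).as_matrix()
def fk(q,P):
    r0,z0,L2,e,L3,Lt,y0=P
    A=E("z",q[0]);B=A@E("y",q[1]);C=B@E("y",q[2])
    p=A@[r0,y0,z0]+B@[0,0,L2]+C@[e,0,L3]
    D=C@E("z",q[3])@E("y",q[4]); p=p+D@[0,0,Lt]
    return p,D@E("z",q[5])
S=[([1.17,.423657,1.630463,0,1.0886,-.019],[232.69,579.6,213.3]),([1.17,.25,1.31,0,1.57,-.58],[233.7,582.2,468.4]),([-.1,-.48,2.08,.19,.96,-1.92],[401.1,20.4,455.6]),([-.09,-.29,2.35,.31,.52,-2.06],[406.1,24.9,293.1])]
o=ctrl.get_obs();S.append((o["qpos"],o["ee_pos"]))
f=least_squares(lambda P:np.concatenate([fk(q,P)[0]-p for q,p in S]),[0,300,400,0,400,250,0]);P=f.x
```

Run:
```python
from fk import *
print(P.round(),"res",f.fun.round(1))
F=lambda q:fk(q,P)[1]
R0=F(o["qpos"]);Rm=Rn.from_rotvec(o["orientation"]).as_matrix();C=R0.T@Rm;print("const",Rn.from_matrix(C).as_rotvec().round(3))
wa=np.array([480,38.5,179.8]);R=wheelR()
for lean in (0,-.1,-.2,-.3):
  for ph in range(0,360,60):
    t=np.radians(ph);p=wa+R@[-38*np.sin(t),-38*np.cos(t),-2]
    Rt=R@E("y",-lean if 0 else lean)
    g=lambda q:np.r_[(fk(q,P)[0]-p)/50,Rn.from_matrix((fk(q,P)[1]@C).T@Rt).as_rotvec()]
    s=least_squares(g,o["qpos"])
    print(lean,ph,s.x.round(2),"err",round(s.cost,5),"toolz",Rt[:,2].round(2))
```

```text
[  2. 309. 561.  76. 482. 316.  12.] res [-0.3 -0.1  0.4  0.   0.6 -2.  -0.7  0.7  2.1  0.8 -1.4 -0.5 -0.5  0.1
  0. ]
const [-0.    -0.     1.571]
0 0 [-0.14  0.12  2.35  1.16  0.2  -2.99] err 0.0 toolz [ 0.56  0.1  -0.82]
0 60 [-0.06  0.11  2.3   0.78  0.2  -2.54] err 0.0 toolz [ 0.56  0.1  -0.82]
0 120 [ 0.05  0.1   2.31  0.52  0.15 -2.19] err 0.0 toolz [ 0.56  0.1  -0.82]
0 180 [ 0.11  0.1   2.38  0.7   0.07 -2.33] err 0.0 toolz [ 0.56  0.1  -0.82]
0 240 [ 0.03  0.12  2.44  1.86  0.09 -3.55] err 0.0 toolz [ 0.56  0.1  -0.82]
0 300 [-0.11  0.13  2.43  1.62  0.16 -3.43] err 0.0 toolz [ 0.56  0.1  -0.82]
-0.1 0 [-0.17  0.14  2.41  1.97  0.24 -3.82] err 0.0 toolz [ 0.64  0.12 -0.76]
-0.1 60 [-0.08  0.12  2.36  1.75  0.17 -3.52] err 0.0 toolz [ 0.64  0.12 -0.76]
-0.1 120 [ 0.04  0.11  2.37 -1.1  -0.1  -0.58] err 0.0 toolz [ 0.64  0.12 -0.76]
-0.1 180 [ 0.1   0.13  2.44 -0.39 -0.14 -1.25] err 0.0 toolz [ 0.64  0.12 -0.76]
-0.1 240 [ 0.01  0.15  2.5  -0.47 -0.24 -1.24] err 0.0 toolz [ 0.64  0.12 -0.76]
-0.1 300 [-0.14  0.16  2.49  2.33  0.28 -4.16] err 0.0 toolz [ 0.64  0.12 -0.76]
-0.2
[... 261 characters left out ...]
5  -0.19 -0.34 -1.45] err 0.0 toolz [ 0.71  0.13 -0.69]
-0.2 240 [-0.    0.22  2.56 -0.31 -0.45 -1.42] err 0.0 toolz [ 0.71  0.13 -0.69]
-0.2 300 [-0.17  0.22  2.54 -0.57 -0.47 -1.29] err 0.0 toolz [ 0.71  0.13 -0.69]
-0.3 0 [-0.23  0.25  2.52 -0.6  -0.59 -1.31] err 0.0 toolz [ 0.78  0.14 -0.61]
-0.3 60 [-0.12  0.2   2.47 -0.53 -0.48 -1.28] err 0.0 toolz [ 0.78  0.14 -0.61]
-0.3 120 [ 0.02  0.2   2.49 -0.29 -0.46 -1.41] err 0.0 toolz [ 0.78  0.14 -0.61]
-0.3 180 [ 0.08  0.24  2.55 -0.14 -0.57 -1.51] err 0.0 toolz [ 0.78  0.14 -0.61]
-0.3 240 [-0.02  0.31  2.61 -0.25 -0.7  -1.5 ] err 0.0 toolz [ 0.78  0.14 -0.61]
-0.3 300 [-0.2   0.31  2.6  -0.47 -0.7  -1.44] err 0.0 toolz [ 0.78  0.14 -0.61]
```

Run:
```python
from fk import *
C=E("z",np.pi/2)
wa=np.array([480,38.5,179.8]);R=wheelR()
for lean,psi in ((.12,0),(.2,0),(.28,0),(.2,.3),(.2,-.3)):
  q0=o["qpos"]
  for ph in range(146,500,45):
    t=np.radians(ph);p=wa+R@[-38*np.sin(t),-38*np.cos(t),0]
    p=wa+R@[-38*np.sin(t),38*-np.cos(t),0]
    Rt=R@E("y",lean)@E("z",psi)
    g=lambda q:np.r_[(fk(q,P)[0]-p)/50,Rn.from_matrix((fk(q,P)[1]@C).T@Rt).as_rotvec()]
    s=least_squares(g,q0);q0=s.x
    print(lean,psi,ph%360,s.x.round(2),"toolz",Rt[:,2].round(2))
```

```text
0.12 0 146 [ 0.1   0.11  2.25  0.14  0.29 -1.77] toolz [ 0.46  0.08 -0.88]
0.12 0 191 [ 0.11  0.11  2.31  0.15  0.23 -1.77] toolz [ 0.46  0.08 -0.88]
0.12 0 236 [ 0.05  0.12  2.36  0.33  0.19 -2.01] toolz [ 0.46  0.08 -0.88]
0.12 0 281 [-0.04  0.13  2.36  0.55  0.2  -2.31] toolz [ 0.46  0.08 -0.88]
0.12 0 326 [-0.11  0.13  2.32  0.56  0.26 -2.37] toolz [ 0.46  0.08 -0.88]
0.12 0 11 [-0.1   0.13  2.26  0.45  0.31 -2.25] toolz [ 0.46  0.08 -0.88]
0.12 0 56 [-0.05  0.12  2.22  0.32  0.34 -2.08] toolz [ 0.46  0.08 -0.88]
0.12 0 101 [ 0.03  0.11  2.22  0.21  0.33 -1.9 ] toolz [ 0.46  0.08 -0.88]
0.2 0 146 [ 0.1   0.12  2.2   0.08  0.41 -1.71] toolz [ 0.39  0.07 -0.92]
0.2 0 191 [ 0.11  0.12  2.26  0.08  0.35 -1.7 ] toolz [ 0.39  0.07 -0.92]
0.2 0 236 [ 0.06  0.12  2.31  0.16  0.31 -1.83] toolz [ 0.39  0.07 -0.92]
0.2 0 281 [-0.03  0.13  2.31  0.27  0.31 -2.02] toolz [ 0.39  0.07 -0.92]
0.2 0 326 [-0.09  0.13  2.27  0.31  0.35 -2.11] toolz [ 0.39  0.07 -0.92]
0.2 0 11 [-0.09  0.14  2.21  0.27  0.41 -2.06] toolz [ 0.39  0.07 -0.92]
0.2 0 56 [-0.03  0.13  2.17  0.2   0.45 -1.94] toolz [ 0.39
[... 1205 characters left out ...]
.07 -0.92]
0.2 0.3 101 [ 0.04  0.13  2.16  0.13  0.45 -1.51] toolz [ 0.39  0.07 -0.92]
0.2 -0.3 146 [ 0.1   0.12  2.2   0.08  0.41 -2.01] toolz [ 0.39  0.07 -0.92]
0.2 -0.3 191 [ 0.11  0.12  2.26  0.08  0.35 -2.  ] toolz [ 0.39  0.07 -0.92]
0.2 -0.3 236 [ 0.06  0.12  2.31  0.16  0.31 -2.13] toolz [ 0.39  0.07 -0.92]
0.2 -0.3 281 [-0.03  0.13  2.31  0.27  0.31 -2.32] toolz [ 0.39  0.07 -0.92]
0.2 -0.3 326 [-0.09  0.13  2.27  0.31  0.35 -2.41] toolz [ 0.39  0.07 -0.92]
0.2 -0.3 11 [-0.09  0.14  2.21  0.27  0.41 -2.36] toolz [ 0.39  0.07 -0.92]
0.2 -0.3 56 [-0.03  0.13  2.17  0.2   0.45 -2.24] toolz [ 0.39  0.07 -0.92]
0.2 -0.3 101 [ 0.04  0.13  2.16  0.13  0.45 -2.11] toolz [ 0.39  0.07 -0.92]
```

Lean 28° (0.12 off the wheel axis) keeps every joint in range. I'll tilt, descend and grip.

Emit:
jog_arm(motion=[[0,0,0,0,0.12,0],[0,0,0,0,0,0]], quiet=true)

```text
ok
```

Run:
```python
from look import *
R=wheelR()
togo(np.array([480,38.5,179.8])+R@[-21.3,31.3,0],R@Rn.from_euler("y",.12).as_matrix())
```

```text
t 3.58 ee [468.2  65.7 248.2] q [ 0.09 -0.05  2.25  0.1   0.44 -1.74]
d_tool [ 5.9  2.6 60.9] rot_tool [-0.003  0.012 -0.002]
```

Emit:
jog_arm(motion=[[5,2,0,0,0.01,0],[0,0,20,0,0,0],[0,0,20,0,0,0],[0,0,20,0,0,0],[0,0,0,0,0,0]])

```text
t: 4.0
ee_pos: [487.8, 72.1, 187.4]
orientation: [-0.235, 2.639, 0.059]
ft_force: [0.1, 0.1, 0.1]
width: 55.7
grasp_force: 0.0
```

Run:
```python
from look import *
R=wheelR()
togo(np.array([480,38.5,179.8])+R@[-21.3,31.3,0],R@Rn.from_euler("y",.12).as_matrix())
```

```text
t 4.0 ee [487.8  72.1 187.4] q [ 0.1   0.11  2.27  0.14  0.27 -1.78]
d_tool [-5.5 -0.4 -2.3] rot_tool [-0.001  0.002 -0.002]
```

Emit:
jog_arm(motion=[[0,0,0,0,0,0],[0,0,0,0,0,0],[0,0,0,0,0,0]], jaw=10)

```text
t: 4.25
ee_pos: [488.1, 72.1, 189.8]
orientation: [-0.236, 2.637, 0.059]
ft_force: [0.1, -0.0, -0.1]
width: 39.4
grasp_force: 0.0
```

Run:
```python
from look import *
R=wheelR()
togo(np.array([480,38.5,179.8])+R@[-21.3,31.3,0],R@Rn.from_euler("y",.12).as_matrix())
d=ctrl.get_image("wrist");cv2.imwrite("pics/w3.png",cv2.resize(d["img"][:,:,::-1],(800,600),interpolation=cv2.INTER_CUBIC))
```

```text
t 4.25 ee [488.1  72.1 189.8] q [ 0.1   0.11  2.26  0.14  0.28 -1.77]
d_tool [-4.1 -0.3 -0.3] rot_tool [-0.001  0.004 -0.002]
```

View pics/w3.png

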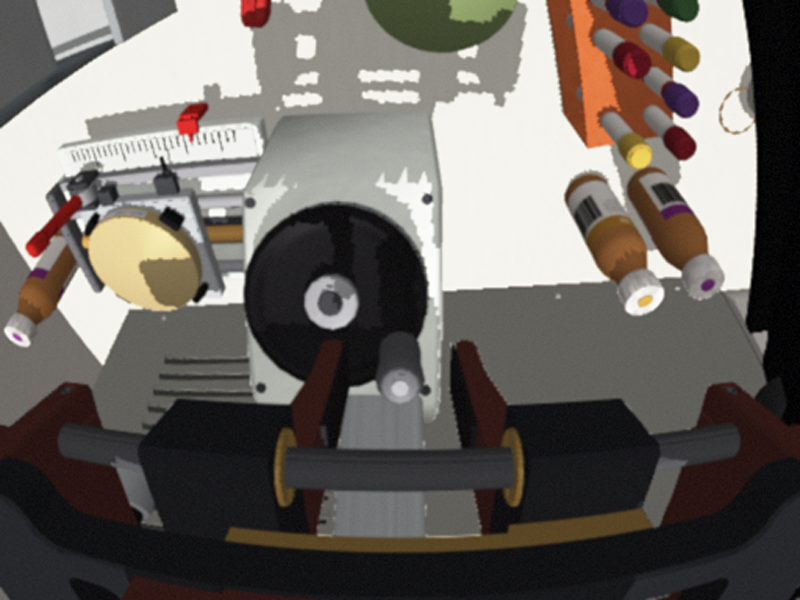

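Fingers straddle the crank grip (401,385) but are still closing, so I'll shift 4 mm upslope and finish closing.

Emit:
jog_arm(motion=[[-4,0,0,0,0,0],[0,0,0,0,0,0],[0,0,0,0,0,0],[0,0,0,0,0,0],[0,0,0,0,0,0]], jaw=10)

```text
t: 4.72
ee_pos: [492.1, 73.1, 190.9]
orientation: [-0.236, 2.638, 0.06]
ft_force: [-3.2, 2.1, 6.8]
width: 17.3
grasp_force: 30.0
```

Emit:
jog_arm(motion=[[0,0,0,0,0,0],[0,0,0,0,0,0]])

```text
t: 4.88
ee_pos: [492.1, 73.1, 190.9]
orientation: [-0.236, 2.638, 0.06]
ft_force: [-2.4, 2.6, 6.8]
width: 16.9
grasp_force: 30.0
```

Run:
```python
from look import *
R=wheelR()
togo(np.array([480,38.5,179.8])+R@[-21.3,31.3,0],R@Rn.from_euler("y",.12).as_matrix())
import math
p=lambda f:(-38*math.sin(math.radians(f)),-38*math.cos(math.radians(f)))
for f in range(146,500,15):
    a,b=p(f),p(f+15);print(f,[round(b[0]-a[0],1),round(b[1]-a[1],1),round(.12*(b[0]-a[0]),1)])
```

```text
t 4.88 ee [492.1  73.1 190.9] q [ 0.1   0.11  2.26  0.13  0.28 -1.77]
d_tool [ 0.  -0.6 -1.3] rot_tool [-0.001  0.003 -0.001]
146 [8.9, 4.4, 1.1]
161 [9.7, 2.0, 1.2]
176 [9.9, -0.6, 1.2]
191 [9.4, -3.1, 1.1]
206 [8.3, -5.5, 1.0]
221 [6.6, -7.4, 0.8]
236 [4.4, -8.9, 0.5]
251 [2.0, -9.7, 0.2]
266 [-0.6, -9.9, -0.1]
281 [-3.1, -9.4, -0.4]
296 [-5.5, -8.3, -0.7]
311 [-7.4, -6.6, -0.9]
326 [-8.9, -4.4, -1.1]
341 [-9.7, -2.0, -1.2]
356 [-9.9, 0.6, -1.2]
371 [-9.4, 3.1, -1.1]
386 [-8.3, 5.5, -1.0]
401 [-6.6, 7.4, -0.8]
416 [-4.4, 8.9, -0.5]
431 [-2.0, 9.7, -0.2]
446 [0.6, 9.9, 0.1]
461 [3.1, 9.4, 0.4]
476 [5.5, 8.3, 0.7]
491 [7.4, 6.6, 0.9]
```

Emit:
jog_arm(motion=[[8.9,4.4,1.1,0,0,0],[9.7,2,1.2,0,0,0],[9.9,-0.6,1.2,0,0,0],[9.4,-3.1,1.1,0,0,0],[8.3,-5.5,1,0,0,0]])

```text
t: 5.3
ee_pos: [456.2, 63.6, 164.7]
orientation: [-0.236, 2.635, 0.059]
ft_force: [4.4, 2.1, 6.1]
width: 17.2
grasp_force: 30.0
```

Emit:
jog_arm(motion=[[6.6,-7.4,0.8,0,0,0],[0,0,0,0,0,0]])

```text
t: 5.47
ee_pos: [451.9, 54.2, 160.4]
orientation: [-0.234, 2.637, 0.058]
ft_force: [0.4, -2.4, 6.1]
width: 17.5
grasp_force: 30.0
```

Run:
```python
from look import *
R=wheelR()
togo(np.array([480,38.5,179.8])+R@[-21.3,31.3,0],R@Rn.from_euler("y",.12).as_matrix())
o=ctrl.get_obs();r=R.T@(o["ee_pos"]-[480,38.5,179.8]);print(r,np.hypot(r[0],r[1]),np.degrees(np.arctan2(-r[0],-r[1])))
```

```text
t 5.47 ee [451.9  54.2 160.4] q [ 0.05  0.12  2.36  0.34  0.18 -2.01]
d_tool [-52.3  10.9  -7.7] rot_tool [-0.002  0.005 -0.002]
[31.51352604 20.52358007  1.63528644] 37.60744158813017 -123.07469244524908
```

Emit:
jog_arm(motion=[[4.4,-8.9,0.5,0,0,0],[2,-9.7,0.2,0,0,0],[-0.6,-9.9,-0.1,0,0,0],[-3.1,-9.4,-0.4,0,0,0],[-5.5,-8.3,-0.7,0,0,0]])

```text
t: 5.88
ee_pos: [461.1, 10.6, 161.5]
orientation: [-0.236, 2.641, 0.062]
ft_force: [5.7, 11.9, -3.5]
width: 17.2
grasp_force: 30.0
```

Emit:
jog_arm(motion=[[0,0,0,0,0,0]])

```text
t: 5.97
ee_pos: [462.3, 9.8, 162.1]
orientation: [-0.235, 2.64, 0.06]
ft_force: [2.5, 3.6, 1.7]
width: 17.2
grasp_force: 30.0
```

Create meas.py:
```python
from look import *
import pickle,sys
M=stage_R();O=np.array([467,-63,47.])
def rect(d,z=48,x0=-25,x1=30,y0=-75,y1=40,k=4):
    ys=np.arange(y0,y1,1/k);xs=np.arange(x0,x1,1/k)
    mp=np.array([[fproj(d,O+M@[x,y,z-47]) for y in ys] for x in xs],np.float32)
    return cv2.remap(d["img"],mp[...,0],mp[...,1],cv2.INTER_CUBIC),xs,ys
if __name__=="__main__":
    d=ctrl.get_image("wrist");pickle.dump(d,open(sys.argv[1]+".pkl","wb"))
    I,xs,ys=rect(d);cv2.imwrite("pics/"+sys.argv[1]+"r.png",cv2.resize(I[:,:,::-1],None,fx=1.7,fy=1.7))
    R=wheelR();o=ctrl.get_obs();r=R.T@(o["ee_pos"]-[480,38.5,179.8]);print("t",o["t"],"r",r.round(1),np.hypot(r[0],r[1]).round(1),"phi",(np.degrees(np.arctan2(-r[0],-r[1]))%360).round(1),"q",o["qpos"].round(2))
```

```bash
python3 meas.py m1
```

Run:
```python
from meas import *
d=pickle.load(open("w1.pkl","rb"))
for uv in ((585,178),(493,222)):
    p=onz(*fray(d,np.array(uv)/6.4+[90,70]),48);print((M.T@(p-O)).round(1))
```

```text
t 6.0167 r [ 28.7 -25.    1.5] 38.1 phi 311.0 q [-0.09  0.13  2.34  0.59  0.23 -2.38]
[14.9 -1.8  1. ]
[ 25.1 -24.5   1. ]
```

View pics/m1r.png

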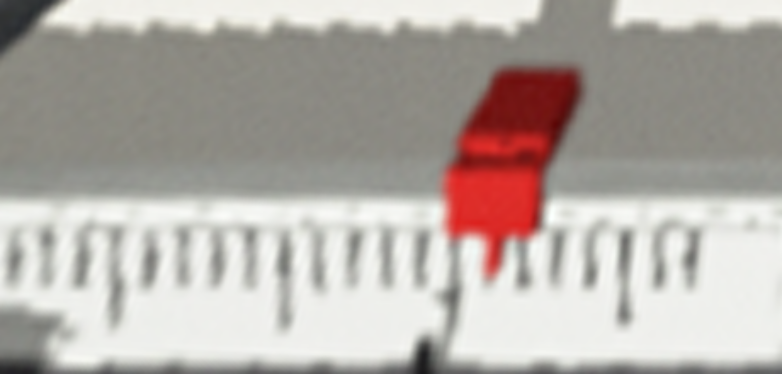

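Rectified view (6.8 px/mm): the red finger is at x=493 and the pointer tip at x=425, so the pointer is about 10 mm right of the mark. It needs about 20 mm more, or 200° counter-clockwise.

Emit:
jog_arm(motion=[[-7.4,-6.6,-0.9,0,0,0],[-8.9,-4.4,-1.1,0,0,0],[-9.7,-2,-1.2,0,0,0],[-9.9,0.6,-1.2,0,0,0],[0,0,0,0,0,0]])

```text
t: 6.43
ee_pos: [492.4, 2.6, 182.3]
orientation: [-0.236, 2.641, 0.058]
ft_force: [-3.2, -6.4, 3.7]
width: 17.5
grasp_force: 30.0
```

```bash
python3 meas.py m2
```

```text
t 6.4833 r [ -5.9 -37.5   1.2] 38.0 phi 8.9 q [-0.1   0.13  2.27  0.45  0.3  -2.26]
```

Emit:
jog_arm(motion=[[-9.4,3.1,-1.1,0,0,0],[-8.3,5.5,-1,0,0,0],[-6.6,7.4,-0.8,0,0,0],[-4.4,8.9,-0.5,0,0,0],[0,0,0,0,0,0]])

```text
t: 6.9
ee_pos: [512.5, 32.1, 199.9]
orientation: [-0.236, 2.637, 0.058]
ft_force: [1.5, -2.8, 7.1]
width: 17.4
grasp_force: 30.0
```

```bash
python3 meas.py m3
```

```text
t 6.95 r [-36.8 -12.2   1.2] 38.8 phi 71.6 q [-0.02  0.12  2.22  0.29  0.33 -2.02]
```

Emit:
jog_arm(motion=[[-2,9.7,-0.2,0,0,0],[0.6,9.9,0.1,0,0,0],[3.1,9.4,0.4,0,0,0],[5.5,8.3,0.7,0,0,0],[7.4,6.6,0.9,0,0,0]])

```text
t: 7.37
ee_pos: [493.1, 73.1, 191.5]
orientation: [-0.236, 2.636, 0.059]
ft_force: [1.5, -4.3, 4.9]
width: 17.6
grasp_force: 30.0
```

Emit:
jog_arm(motion=[[0,0,0,0,0,0]], quiet=true)

```text
ok
```

Create auto.py:
```python
from meas import *
def auto(d,z=48):
    I,xs,ys=rect(d,z,5,40,-60,40); h=cv2.cvtColor(I,cv2.COLOR_RGB2HSV)
    red=((h[...,0]<8)|(h[...,0]>172))&(h[...,1]>110)
    out=[]
    for x,row in zip(xs,red):
        j=np.where(row)[0]
        if 4<=len(j)<=18 and x<22: out.append((x,ys[j].mean(),len(j)/4))
    blk=(h[...,2]<75); pt=[]
    for x,row in zip(xs,blk):
        if x<18 or x>34: continue
        k,l,s,c=cv2.connectedComponentsWithStats(row[None].astype(np.uint8))
        pt.append((x,[(round(float(c[i,0]/4+ys[0]),1),s[i,4]/4) for i in range(1,k) if 3<=s[i,4]<=24]))
    return out,pt
if __name__=="__main__":
    for f in sys.argv[1:]:
        o_,p_=auto(pickle.load(open(f+".pkl","rb")));print(f,"red",[tuple(np.round(v,1)) for v in o_[::3]])
        for v in p_[::4]:print("   ",v)
```

```bash
python3 meas.py m4; python3 auto.py w1 m1 m4
```

```text
t 7.5 r [-20.2  32.4   1.3] 38.2 phi 148.0 q [ 0.1   0.11  2.26  0.13  0.28 -1.77]
w1 red [(np.float64(9.8), np.float64(-2.1), np.float64(4.0)), (np.float64(10.5), np.float64(-2.4), np.float64(2.5)), (np.float64(11.2), np.float64(-2.5), np.float64(2.2)), (np.float64(12.0), np.float64(-2.5), np.float64(1.8)), (np.float64(12.8), np.float64(-2.5), np.float64(1.8)), (np.float64(13.5), np.float64(-2.5), np.float64(1.2))]
    (np.float64(18.0), [])
    (np.float64(19.0), [])
    (np.float64(20.0), [])
    (np.float64(21.0), [])
    (np.float64(22.0), [])
    (np.float64(23.0), [])
    (np.float64(24.0), [])
    (np.float64(25.0), [])
    (np.float64(26.0), [])
    (np.float64(27.0), [(-26.0, np.float64(1.25))])
    (np.float64(28.0), [(-26.1, np.float64(2.5))])
    (np.float64(29.0), [(-26.2, np.float64(3.25))])
    (np.float64(30.0), [(-26.2, np.float64(3.75))])
    (np.float64(31.0), [(-26.5, np.float64(3.75))])
    (np.float64(32.0), [(-26.6, np.float64(4.0))
[... 1655 characters left out ...]
np.float64(19.0), [])
    (np.float64(20.0), [])
    (np.float64(21.0), [])
    (np.float64(22.0), [])
    (np.float64(23.0), [])
    (np.float64(24.0), [(6.2, np.float64(1.25))])
    (np.float64(25.0), [(6.1, np.float64(1.5))])
    (np.float64(26.0), [(6.1, np.float64(1.5))])
    (np.float64(27.0), [(6.2, np.float64(1.75))])
    (np.float64(28.0), [(6.4, np.float64(2.0))])
    (np.float64(29.0), [(6.2, np.float64(2.75))])
    (np.float64(30.0), [(6.1, np.float64(4.0))])
    (np.float64(31.0), [(6.2, np.float64(4.25))])
    (np.float64(32.0), [(6.4, np.float64(4.0))])
    (np.float64(33.0), [(6.8, np.float64(4.75))])
    (np.float64(34.0), [(-57.6, np.float64(5.0)), (6.8, np.float64(5.25))])
```

View pics/m4r.png

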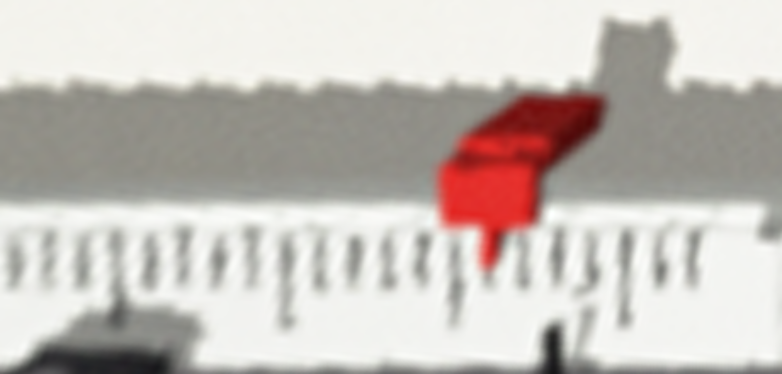

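The pointer reads +6.2 and the mark −3.1, so it is 9.3 mm past the left side. Now I'll wind clockwise, expecting about 133° including the play. First 105°.

Emit:
jog_arm(motion=[[-7.4,-6.6,-0.9,0,0,0],[-5.5,-8.3,-0.7,0,0,0],[-3.1,-9.4,-0.4,0,0,0],[-0.6,-9.9,-0.1,0,0,0],[2,-9.7,0.2,0,0,0]])

```text
t: 7.92
ee_pos: [512.6, 31.9, 200.0]
orientation: [-0.236, 2.637, 0.06]
ft_force: [2.5, 5.3, 5.1]
width: 17.3
grasp_force: 30.0
```

Emit:
jog_arm(motion=[[4.4,-8.9,0.5,0,0,0],[6.6,-7.4,0.8,0,0,0],[0,0,0,0,0,0]])

```text
t: 8.17
ee_pos: [505.6, 12.9, 192.8]
orientation: [-0.234, 2.638, 0.057]
ft_force: [1.4, -3.2, 5.4]
width: 17.1
grasp_force: 30.0
```

```bash
python3 meas.py m5; python3 auto.py m5 | grep -E "red|\((28|27|26|25)"|sed 's/np.float64//g'
```

```text
t 8.2167 r [-24.5 -29.7   1.2] 38.5 phi 39.6 q [-0.07  0.12  2.23  0.37  0.32 -2.14]
m5 red [((9.0), (-1.5), (4.2)), ((9.8), (-2.2), (2.8)), ((10.5), (-2.4), (2.5)), ((11.2), (-2.4), (2.5)), ((12.0), (-2.4), (2.5)), ((12.8), (-2.2), (2.2)), ((13.5), (-2.5), (1.8))]
    ((25.0), [(1.2, (1.25))])
    ((26.0), [(1.1, (1.0))])
    ((27.0), [(-58.2, (3.75))])
    ((28.0), [(-58.0, (4.25)), (1.2, (1.25))])
```

Emit:
jog_arm(motion=[[8.3,-5.5,1,0,0,0],[4.4,-1.7,0.5,0,0,0],[0,0,0,0,0,0]])

```text
t: 8.47
ee_pos: [496.4, 4.4, 185.4]
orientation: [-0.235, 2.639, 0.058]
ft_force: [1.5, -3.5, 4.7]
width: 17.2
grasp_force: 30.0
```

```bash
python3 meas.py m6; python3 auto.py m6 | grep -E "red|\((29|28|27|26|25)"|sed 's/np.float64//g'
```

Run:
```python
from meas import *
d=pickle.load(open("m6.pkl","rb"));c=-d["R"].T@d["t"];print("cam in mark frame",(M.T@(c-O)).round())
```

```text
t 8.5167 r [-11.6 -36.4   1.2] 38.2 phi 17.6 q [-0.1   0.13  2.26  0.43  0.31 -2.23]
m6 red [((9.0), (-2.2), (3.2)), ((9.8), (-2.2), (2.8)), ((10.5), (-2.2), (2.2)), ((11.2), (-2.2), (2.2)), ((12.0), (-2.2), (2.2)), ((12.8), (-2.4), (2.0)), ((13.5), (-2.5), (2.2)), ((14.2), (-2.8), (1.2))]
    ((25.0), [(-0.8, (1.25))])
    ((26.0), [(-0.8, (1.25))])
    ((27.0), [(-59.5, (1.25)), (-0.6, (1.5))])
    ((28.0), [(-59.1, (2.0)), (-0.6, (1.5))])
    ((29.0), [(-58.9, (2.5)), (-0.8, (2.25))])
cam in mark frame [-110.   61.  252.]
```

Emit:
jog_arm(motion=[[0,0,0,0,0,0],[0,0,0,0,0,0],[0,0,0,0,0,0]], jaw=50)

```text
t: 8.77
ee_pos: [494.8, 5.5, 184.2]
orientation: [-0.237, 2.643, 0.06]
ft_force: [-0.4, 0.0, 0.1]
width: 33.3
grasp_force: 0.0
```

Emit:
jog_arm(motion=[[0,0,-20,0,0,0],[0,0,-25,0,0,0],[0,0,-25,0,0,0],[0,-30,0,0,0,0],[0,-30,0,0,0,0]])

```text
t: 9.18
ee_pos: [473.7, -58.9, 248.2]
orientation: [-0.242, 2.637, 0.06]
ft_force: [0.9, 0.1, 0.0]
width: 49.7
grasp_force: 0.0
```

Emit:
jog_arm(motion=[[0,0,0,0,0,0],[0,0,0,0,0,0]], quiet=true)

```text
ok
```

```bash
python3 meas.py m7; python3 auto.py m7 | grep -E "red|\((29|28|27|26|25)"|sed 's/np.float64//g'
```

Run:
```python
from meas import *
d=pickle.load(open("m7.pkl","rb"));c=-d["R"].T@d["t"];print("cam in mark frame",(M.T@(c-O)).round())
```

```text
t 9.4 r [-18.  -95.5 -68.1] 97.2 phi 10.7 q [-0.3  -0.02  2.22  0.43  0.54 -2.37]
m7 red [((9.0), (-2.0), (3.8)), ((9.8), (-2.0), (2.8)), ((10.5), (-2.0), (2.2)), ((11.2), (-2.0), (2.2)), ((12.0), (-2.0), (2.2)), ((12.8), (-2.0), (2.2)), ((13.5), (-2.0), (1.8))]
    ((25.0), [])
    ((26.0), [])
    ((27.0), [(-58.4, (3.5))])
    ((28.0), [(-58.1, (4.0))])
    ((29.0), [(-58.0, (4.25)), (1.1, (1.5))])
cam in mark frame [-143.    1.  313.]
```

Create prof.py:
```python
from meas import *
d=pickle.load(open(sys.argv[1]+".pkl","rb"))
I,xs,ys=rect(d,48,10,36,-10,10,2);g=cv2.cvtColor(I,cv2.COLOR_RGB2GRAY)
print("y   ",*[f"{y:4.0f}" for y in ys[::2]])
for i in range(0,len(xs),3):print(f"{xs[i]:5.1f}"," ".join(f"{v:3d}" for v in g[i]))
```

```bash
python3 prof.py m7
```

```text
y     -10   -9   -8   -7   -6   -5   -4   -3   -2   -1    0    1    2    3    4    5    6    7    8    9
 10.0 238 232 217 202 200 213 229 237 238 233 223 199 172 143 114 100 101 119 146 170 188 188 185 193 204 218 228 235 237 232 218 202 185 175 183 209 235 243 244 245
 11.5 242 234 221 208 210 226 243 251 249 244 236 205 167 129 104  98 106 129 159 187 208 205 201 210 223 236 243 249 253 244 222 194 165 148 161 199 236 247 246 247
 13.0 241 233 222 213 216 231 243 249 247 242 234 202 166 132 110 105 114 135 165 190 206 204 200 209 221 235 242 247 252 242 219 192 163 148 161 197 235 248 246 248
 14.5 241 233 219 208 210 226 242 247 246 245 241 222 199 175 163 160 167 183 202 215 219 208 200 205 218 231 239 246 250 243 225 204 181 168 176 205 235 246 246 249
 16.0 242 229 201 177 173 195 221 235 242 245 239 228 216 210 212 220 229 238 244 245 235 217 197 182 177 191 217 239 246 242 231 215 201 193 199 217 238 246 246 249
 17.5 240 225 191 158 153 178 206 226 240 245 241 238 234 232 234 238 242 245 247 248 238 221 204 190 187 199 220 239 244 243 240 235 231 229 231 236 241 244 245 246
[... 1292 characters left out ...]
 113 119 128 136 140 144 146 147 148
 31.0  96  96  97  96  96  97  95  92  91  92  94  94  94  94  95  96  96  93  88  81  70  58  51  54  61  72  80  89  92  94  94  93  93  94  96  97  97  97  96  95
 32.5 107 107 106 105 104 104 106 108 109 108 106 104 102 101 100  98  97  92  84  77  65  56  51  52  59  67  75  84  88  92  97 100 103 103 102 102 101 102 104 105
 34.0 154 154 154 154 154 153 151 150 149 147 143 137 129 117 107  94  87  78  68  61  53  50  49  50  53  59  64  76  85  96 112 121 125 121 116 113 114 122 133 143
 35.5 192 192 192 189 186 179 170 163 155 152 145 137 127 108  90  72  63  58  53  53  55  57  60  64  66  66  64  70  78  90 107 118 122 116 111 109 115 132 153 172
```

Square view: the pointer is at +1.0 and the mark at −2.2, so it is still 3.2 mm left. The pointer stands higher than the mark, so the oblique readings had parallax. I'll regrip and wind about 32° more.

Emit:
jog_arm(motion=[[0,30,0,0,0,0],[0,30,0,0,0,0],[0,0,25,0,0,0],[0,0,25,0,0,0],[0,0,0,0,0,0]])

```text
t: 9.82
ee_pos: [485.0, 5.8, 199.0]
orientation: [-0.24, 2.646, 0.062]
ft_force: [-1.8, 0.3, 0.3]
width: 50.1
grasp_force: 0.0
```

Run:
```python
from look import *
togo([494.8,5.5,184.2],wheelR()@Rn.from_euler("y",.12).as_matrix())
```

```text
t 9.82 ee [485.    5.8 199. ] q [-0.1   0.08  2.26  0.39  0.36 -2.18]
d_tool [-1.5 -2.  17.5] rot_tool [ 0.002 -0.005  0.001]
```

Emit:
jog_arm(motion=[[-1.5,-2,8,0,0,0],[0,0,9,0,0,0],[0,0,0,0,0,0],[0,0,0,0,0,0],[0,0,0,0,0,0]], jaw=10)

```text
t: 10.23
ee_pos: [496.2, 2.9, 188.8]
orientation: [-0.235, 2.64, 0.059]
ft_force: [0.2, 0.1, -0.0]
width: 19.9
grasp_force: 0.4
```

Emit:
jog_arm(motion=[[0,0,0,0,0,0],[0,0,0,0,0,0],[0,0,0,0,0,0],[0,0,0,0,0,0]])

```text
t: 10.57
ee_pos: [496.1, 3.3, 188.7]
orientation: [-0.236, 2.64, 0.06]
ft_force: [-0.7, 4.2, 0.0]
width: 17.1
grasp_force: 30.0
```

```bash
python3 meas.py m8; python3 auto.py m8 | grep -E "red|\((29|28|27|26|25)"|sed 's/np.float64//g'
```

```text
t 10.6167 r [-12.9 -37.6  -1.8] 39.7 phi 19.0 q [-0.1   0.12  2.25  0.43  0.32 -2.23]
m8 red [((9.0), (-2.1), (3.5)), ((9.8), (-2.1), (2.5)), ((10.5), (-2.1), (2.5)), ((11.2), (-2.2), (2.2)), ((12.0), (-2.2), (2.2)), ((12.8), (-2.2), (2.2)), ((13.5), (-2.4), (2.0)), ((14.2), (-2.8), (1.2))]
    ((25.0), [(-0.6, (1.5))])
    ((26.0), [(-0.6, (1.5))])
    ((27.0), [(-59.4, (1.5)), (-0.6, (1.5))])
    ((28.0), [(-59.0, (2.25)), (-0.5, (1.75))])
    ((29.0), [(-58.9, (2.5)), (-0.6, (2.0))])
```

Emit:
jog_arm(motion=[[5,-1,0.6,0,0,0],[5,-0.3,0.6,0,0,0],[5,0.3,0.6,0,0,0],[4,0.5,0.5,0,0,0],[0,0,0,0,0,0]])

```text
t: 11.03
ee_pos: [481.8, -0.3, 178.3]
orientation: [-0.235, 2.638, 0.058]
ft_force: [2.2, 4.4, 2.6]
width: 17.0
grasp_force: 30.0
```

```bash
python3 meas.py m9; python3 auto.py m9 | grep -E "red|\((29|28|27|26|25)"|sed 's/np.float64//g'
```

```text
t 11.0833 r [  4.9 -38.5  -1.7] 38.8 phi 352.7 q [-0.12  0.12  2.29  0.5   0.29 -2.32]
m9 red [((9.2), (-2.1), (4.0)), ((10.0), (-2.1), (2.5)), ((10.8), (-2.1), (2.5)), ((11.5), (-2.2), (2.2)), ((12.2), (-2.2), (2.2)), ((13.0), (-2.4), (2.0)), ((13.8), (-2.4), (2.0)), ((14.5), (-2.6), (1.5))]
    ((25.0), [(-3.2, (1.25))])
    ((26.0), [(-3.4, (1.5))])
    ((27.0), [(-3.4, (1.5))])
    ((28.0), [(-3.5, (1.75))])
    ((29.0), [(-3.6, (2.5))])
```

Emit:
jog_arm(motion=[[2.5,0.6,0.3,0,0,0],[0,0,0,0,0,0]])

```text
t: 11.25
ee_pos: [480.2, -0.2, 177.2]
orientation: [-0.235, 2.637, 0.058]
ft_force: [2.8, 5.4, 4.1]
width: 16.8
grasp_force: 30.0
```

```bash
python3 meas.py m10; python3 auto.py m10 | grep -E "\((29|28|27|26|25)"|sed 's/np.float64//g'
```

```text
t 11.3 r [  6.9 -38.2  -1.7] 38.8 phi 349.7 q [-0.12  0.12  2.29  0.51  0.28 -2.33]
    ((25.0), [(-3.6, (1.5))])
    ((26.0), [(-3.8, (1.75))])
    ((27.0), [(-3.8, (1.75))])
    ((28.0), [(-3.8, (1.75))])
    ((29.0), [(-4.0, (2.75))])
```

Emit:
jog_arm(motion=[[0,0,0,0,0,0],[0,0,0,0,0,0],[0,0,0,0,0,0],[0,0,0,0,0,0]], jaw=50)

```text
t: 11.63
ee_pos: [478.3, -0.1, 175.6]
orientation: [-0.236, 2.641, 0.059]
ft_force: [0.7, 0.2, 0.1]
width: 40.0
grasp_force: 0.0
```

Emit:
jog_arm(motion=[[0,0,-20,0,0,0],[0,0,-25,0,0,0],[0,0,-25,0,0,0],[0,-28,0,0,0,0],[0,-28,0,0,0,0]])

```text
t: 12.05
ee_pos: [456.2, -60.7, 239.5]
orientation: [-0.241, 2.636, 0.058]
ft_force: [0.6, 0.5, 0.5]
width: 49.4
grasp_force: 0.0
```

Emit:
jog_arm(motion=[[0,0,0,0,0,0],[0,0,0,0,0,0]], quiet=true)

```text
ok
```

```bash
python3 meas.py m11; python3 prof.py m11
```

Run:
```python
from meas import *
d=pickle.load(open("m11.pkl","rb"));c=-d["R"].T@d["t"];print("cam in mark frame",(M.T@(c-O)).round())
```

```text
t 12.2667 r [  1.5 -93.8 -71. ] 93.8 phi 359.1 q [-0.32 -0.03  2.26  0.46  0.52 -2.42]
y     -10   -9   -8   -7   -6   -5   -4   -3   -2   -1    0    1    2    3    4    5    6    7    8    9
 10.0 238 230 219 207 203 214 233 245 249 240 230 207 172 142 113 103 102 109 125 140 155 166 167 178 195 213 229 238 245 245 228 205 178 160 158 178 209 231 238 238
 11.5 240 232 222 211 208 220 236 248 250 244 238 218 182 145 112 101  99 109 128 146 160 170 170 183 204 227 239 2
[... 2044 characters left out ...]
31.0  93  93  93  93  94  95  95  95  95  94  92  87  82  72  61  52  47  49  58  70  82  90  93  96  95  95  95  96  96  96  96  95  94  94  94  92  90  88  89  90
 32.5 101 101 101 102 102 102 101 100  99  97  94  86  79  69  59  52  46  45  52  61  74  84  90  98 100 103 103 103 102 100 100 101 102 102 103 103 102 102 101 101
 34.0 155 155 153 150 150 149 144 139 127 114 101  85  74  61  50  43  37  37  43  52  65  78  93 111 123 136 143 147 151 151 151 150 149 151 154 155 155 155 154 153
 35.5 188 180 173 166 165 164 156 146 129 111  92  71  58  46  42  42  41  42  45  47  57  68  84 107 126 147 158 164 169 169 171 174 179 186 192 197 198 201 203 203
cam in mark frame [-161.    3.  304.]
```

The pointer is at −2.05 and the mark about −2.2, so it is on the mark within 0.3 mm and approached clockwise. Next is the lever: I'll measure it and check joint values.

```bash
python3 auto.py m11 | grep red|sed 's/np.float64//g'
```

Run:
```python
from fk import *
import meas,pickle
M,O=meas.M,meas.O
d=pickle.load(open("m11.pkl","rb"));T=ctrl.get_image("top");S=ctrl.get_image("scene")
def reds(im,box):
    h=cv2.cvtColor(im,cv2.COLOR_RGB2HSV);m=(((h[...,0]<8)|(h[...,0]>172))&(h[...,1]>120)&(h[...,2]>60)).astype(np.uint8)
    k,l,s,c=cv2.connectedComponentsWithStats(m);r=[]
    for i in range(1,k):
        if s[i,4]>=6 and box[0]<c[i,0]<box[1] and box[2]<c[i,1]<box[3]: r.append((s[i].tolist(),c[i].round(1).tolist()))
    return r
print("wrist",reds(d["img"],(0,250,40,250)));print("top",reds(T["img"],(280,330,160,205)));print("scene",reds(S["img"],(290,330,200,245)))
for n,y,z in (("tip0",-72,120),("pin",-67,66)):
    print(n,fproj(d,O+M@[31,y,z-47]).round(1))
C=E("z",np.pi/2);R=wheelR();q0=o["qpos"]
for psi in (0,.2):
  Rt=R@E("y",.61-.17)@E("z",psi)
  for y,zt in ((-48,150),(-48,105),(-90,110),(-116,84)):
    p=O+M@[31,y,zt-47]-Rt[:,2]*17
    g=lambda q:np.r_[(fk(q,P)[0]-p)/50,Rn.from_matrix((fk(q,P)[1]@C).T@Rt).as_rotvec()]
    s=least_squares(g,q0);print(psi,y,zt,s.x.round(2),round(s.cost,5),p.round())
```

```text
m11 red [((9.5), (-1.6), (4.0)), ((10.2), (-1.8), (2.8)), ((11.0), (-1.8), (2.8)), ((11.8), (-1.8), (2.8)), ((12.5), (-1.6), (2.5)), ((13.2), (-1.8), (2.2)), ((14.0), (-1.8), (1.8))]
wrist [([175, 134, 22, 38, 313], [185.1, 153.8]), ([115, 182, 6, 1, 6], [117.5, 182.0]), ([44, 246, 4, 2, 6], [45.5, 246.5])]
top [([306, 179, 5, 4, 11], [308.1, 180.5]), ([286, 195, 4, 4, 11], [287.2, 196.5])]
scene [([296, 217, 5, 7, 22], [298.2, 220.1])]
tip0 [182.9 160.2]
pin [195.5 130.5]
0 -48 150 [-0.28  0.27  2.02  0.12  0.71 -2.11] 0.0 [ 503. -105.  167.]
0 -48 105 [-0.28  0.34  2.05  0.13  0.6  -2.13] 0.0 [ 503. -105.  122.]
0 -90 110 [-0.35  0.36  2.    0.15  0.64 -2.22] 0.0 [ 511. -147.  127.]
0 -116 84 [-0.4   0.42  1.99  0.17  0.59 -2.28] 0.0 [ 515. -172.  101.]
0.2 -48 150 [-0.28  0.27  2.02  0.12  0.71 -1.91] 0.0 [ 503. -105.  167.]
0.2 -48 105 [-0.28  0.34  2.05  0.13  0.6  -1.93] 0.0 [ 503. -105.  122.]
0.2 -90 110 [-0.35  0.36  2.    0.15  0.64 -2.02] 0.0 [ 511. -147.  127.]
0.2 -116 84 [-0.4   0.42  1.99  0.17  0.59 -2.08] 0.0 [ 515. -172.  101.]
```

Run:
```python
from meas import *
d=pickle.load(open("m11.pkl","rb"));T=ctrl.get_image("top");S=ctrl.get_image("scene")
h=cv2.cvtColor(d["img"],cv2.COLOR_RGB2HSV);m=((h[...,0]<8)|(h[...,0]>172))&(h[...,1]>120)&(h[...,2]>60)
m[:134]=0;m[173:]=0;m[:,:172]=0;m[:,200:]=0
for v in range(134,173,4):
    j=np.where(m[v])[0];print(v,j.min(),j.max(),end="; ")
e=(180.5,167);p,r=tri(ray(T,(308.1,180.5)),ray(S,(298.2,220.1)));print("\ntop+scene",(M.T@(p-O)).round(1)+[0,0,47],np.round(r,1))
for x in (28,31,34):
    c,v=fray(d,(179.5,165));n=M[:,0];q=c+v*((O+n*x-c)@n)/(v@n);print(x,(M.T@(q-O)).round(1)+[0,0,47])
```

```text
134 193 193; 138 189 196; 142 188 195; 146 186 192; 150 184 190; 154 180 188; 158 178 186; 162 176 186; 166 175 184; 170 177 182; 
top+scene [ 31.6 -70.7 120.7] [2.9 2.9]
28 [ 28. -73. 131.]
31 [ 31.  -74.2 127.5]
34 [ 34.  -75.4 124. ]
```

Emit:
jog_arm(motion=[[0,0,-30,0,0,0],[0,0,-30,0,0.11,0],[0,0,0,0,0.11,0],[0,0,0,0,0.1,0],[0,0,0,0,0,0]], jaw=0)

```text
t: 12.88
ee_pos: [431.3, -65.4, 292.4]
orientation: [-0.268, 2.958, 0.02]
ft_force: [1.0, 0.7, 0.0]
width: 20.2
grasp_force: 0.0
```

Run:
```python
from meas import *
R=wheelR()@Rn.from_euler("y",.44).as_matrix()
togo(O+M@[31,-46,170-47]-R[:,2]*17,R)
```

```text
t 12.88 ee [431.3 -65.4 292.4] q [-0.23 -0.05  2.04  0.08  0.99 -2.02]
d_tool [-44.5 -49.8 115.1] rot_tool [-0.002  0.001  0.001]
```

Emit:
jog_arm(motion=[[-22,-25,0,0,0,0],[-22,-25,0,0,0,0],[0,0,38,0,0,0],[0,0,38,0,0,0],[0,0,38,0,0,0]], jaw=0)

```text
t: 13.3
ee_pos: [498.8, -103.6, 184.1]
orientation: [-0.265, 2.956, 0.023]
ft_force: [0.6, -0.2, 0.2]
width: 0.2
grasp_force: 0.0
```

Emit:
jog_arm(motion=[[0,0,0,0,0,0],[0,0,0,0,0,0]])

```text
t: 13.47
ee_pos: [496.8, -102.9, 183.8]
orientation: [-0.266, 2.963, 0.027]
ft_force: [0.6, -0.5, 1.0]
width: 0.3
grasp_force: 0.0
```

Run:
```python
from meas import *
R=wheelR()@Rn.from_euler("y",.44).as_matrix()
togo(O+M@[32,-48,112-47]-R[:,2]*17,R)
d=ctrl.get_image("wrist");cv2.imwrite("pics/l1.png",cv2.resize(d["img"][:,:,::-1],(800,600),interpolation=cv2.INTER_CUBIC))
```

```text
t 13.47 ee [ 496.8 -102.9  183.8] q [-0.28  0.23  2.01  0.11  0.75 -2.1 ]
d_tool [ 2.3 -3.5 55.4] rot_tool [ 0.003 -0.003 -0.001]
```

View pics/l1.png

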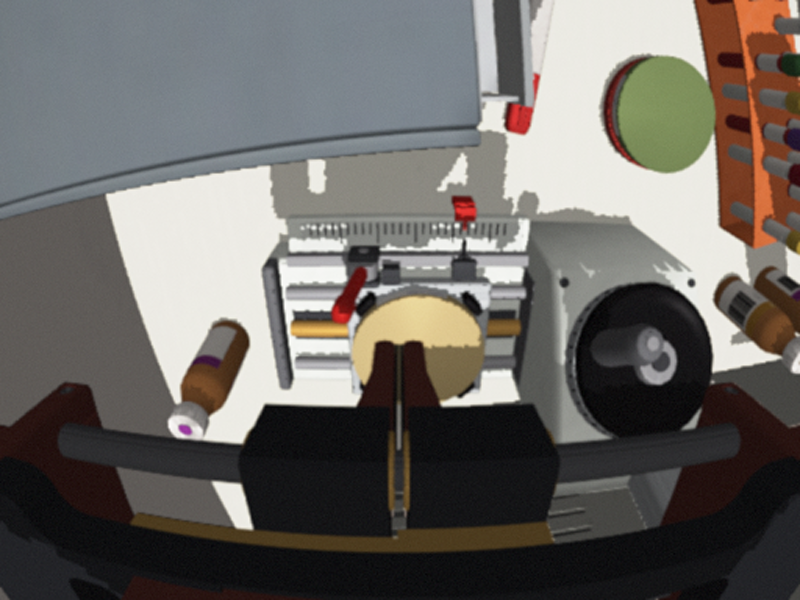

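The pointer at (464,245) sits directly under the red finger at (464,222). The lever runs from (360,275) to its tip at (343,312), and the closed fingertips at (400,345) are left of it. I'll lower and sweep right and down.

Emit:
jog_arm(motion=[[1,-1,28,0,0,0],[1,-1,27,0,0,0],[0,0,0,0,0,0]], jaw=0)

```text
t: 13.77
ee_pos: [505.9, -104.3, 130.4]
orientation: [-0.265, 2.959, 0.024]
ft_force: [0.1, 0.1, -0.5]
width: 0.2
grasp_force: 0.0
```

Emit:
jog_arm(motion=[[0,-9,1,0,0,0],[0,-9,1,0,0,0],[0,-9,2,0,0,0],[0,0,0,0,0,0]])

```text
t: 14.1
ee_pos: [513.7, -133.3, 129.1]
orientation: [-0.262, 2.955, 0.02]
ft_force: [0.4, 0.2, -0.5]
width: 0.3
grasp_force: 0.0
```

Run:
```python
from meas import *
R=wheelR()@Rn.from_euler("y",.44).as_matrix()
togo(O+M@[32,-90,100-47]-R[:,2]*17,R)
```

```text
t 14.1 ee [ 513.7 -133.3  129.1] q [-0.33  0.35  2.01  0.14  0.63 -2.18]
d_tool [  6.3 -12.5  11.4] rot_tool [-0.003  0.005 -0.003]
```

Emit:
jog_arm(motion=[[3,-6,5,0,0,0],[3,-6,6,0,0,0]])

```text
t: 14.27
ee_pos: [513.1, -145.6, 117.9]
orientation: [-0.264, 2.951, 0.017]
ft_force: [-8.9, -12.5, 50.6]
width: 0.8
grasp_force: 26.2
```

Emit:
jog_arm(motion=[[1,-7,4,0,0,0],[1,-8,4,0,0,0]])

```text
t: 14.43
ee_pos: [516.2, -162.6, 110.9]
orientation: [-0.265, 2.949, 0.012]
ft_force: [-3.7, -11.1, 20.4]
width: 0.6
grasp_force: 11.9
```

Run:
```python
from meas import *
R=wheelR()@Rn.from_euler("y",.44).as_matrix()
togo(O+M@[32,-115,85-47]-R[:,2]*17,R)
d=ctrl.get_image("wrist")
h=cv2.cvtColor(d["img"],cv2.COLOR_RGB2HSV);m=(((h[...,0]<8)|(h[...,0]>172))&(h[...,1]>120)&(h[...,2]>60)).astype(np.uint8)
k,l,s,c=cv2.connectedComponentsWithStats(m)
print([(s[i].tolist(),c[i].round().tolist()) for i in range(1,k) if s[i,4]>15])
for n,X in (("pin",(31,-67,66)),("tip up",(31,-72,121)),("tip down",(31,-120,80)),("mark",(5,-2,50))):print(n,fproj(d,O+M@[X[0],X[1],X[2]-47]).round())
```

```text
t 14.43 ee [ 516.2 -162.6  110.9] q [-0.38  0.39  2.    0.16  0.6  -2.25]
d_tool [ 3.1 -8.2  8.8] rot_tool [-0.008  0.01  -0.   ]
[([370, 139, 24, 28, 358], [383.0, 150.0]), ([272, 198, 36, 49, 674], [288.0, 221.0])]
pin [307. 195.]
tip up [312. 238.]
tip down [237. 204.]
mark [383. 157.]
```

Emit:
jog_arm(motion=[[-1,0,-6,0,0,0],[0,0,0,0,0,0]])

```text
t: 14.65
ee_pos: [512.7, -159.5, 114.1]
orientation: [-0.263, 2.957, 0.022]
ft_force: [1.5, -1.4, 1.0]
width: 0.8
grasp_force: 0.4
```

Create lev.py:
```python
from meas import *
d=ctrl.get_image("wrist")
h=cv2.cvtColor(d["img"],cv2.COLOR_RGB2HSV);m=(((h[...,0]<8)|(h[...,0]>172))&(h[...,1]>120)&(h[...,2]>60)).astype(np.uint8)
k,l,s,c=cv2.connectedComponentsWithStats(m);P0=fproj(d,O+M@[31,-67,19])
i=min((i for i in range(1,k) if s[i,4]>60 and abs(c[i]-fproj(d,O+M@[5,-2,3])).sum()>25),key=lambda i:np.hypot(*(c[i]-P0)))
pts=[]
for v,u in np.argwhere(l==i):
    C_,r=fray(d,(u,v));n=M[:,0];q=C_+r*((O+n*31-C_)@n)/(r@n);pts.append((M.T@(q-O))[1:]+[0,47])
pts=np.array(pts);print(s[i],"lever pts y",pts[:,0].min().round(),pts[:,0].max().round(),"z",pts[:,1].min().round(),pts[:,1].max().round())
w=pts-[-67,66];far=np.hypot(*w.T)>35;print("angle above level",np.median(np.arctan2(w[far,1],-w[far,0])).round(2),"max r",np.hypot(*w.T).max().round(),"far",far.sum())
R=wheelR()@Rn.from_euler("y",.44).as_matrix()
o=ctrl.get_obs();print("fingertip in mark frame",(M.T@(o["ee_pos"]+Rn.from_rotvec(o["orientation"]).as_matrix()[:,2]*17-O)+[0,0,47]).round(1),"F",o["ft_force"].round(1),"t",o["t"])
```

```bash
python3 lev.py
```

```text
[271 200  31  41 523] lever pts y -93.0 -69.0 z 72.0 122.0
angle above level 1.1 max r 62.0 far 254
fingertip in mark frame [  30.6 -102.9   96.9] F [ 1.9 -3.5  4.6] t 14.7
```

Emit:
jog_arm(motion=[[-3,0,-20,0,0,0],[-4,0,-25,0,0,0],[-4,0,-25,0,0,0],[0,0,0,0,0,0]])

```text
t: 15.03
ee_pos: [513.0, -159.1, 187.5]
orientation: [-0.265, 2.953, 0.02]
ft_force: [0.7, -0.4, 0.7]
width: 0.4
grasp_force: 0.0
```

```bash
python3 lev.py
```

Run:
```python
from meas import *
T=ctrl.get_image("top");S=ctrl.get_image("scene");W=ctrl.get_image("wrist");pickle.dump((T,S,W),open("l2.pkl","wb"))
def reds(im,box):
    h=cv2.cvtColor(im,cv2.COLOR_RGB2HSV);m=(((h[...,0]<8)|(h[...,0]>172))&(h[...,1]>120)&(h[...,2]>60)).astype(np.uint8)
    k,l,s,c=cv2.connectedComponentsWithStats(m)
    return [(s[i].tolist(),c[i].round(1).tolist()) for i in range(1,k) if s[i,4]>=5 and box[0]<c[i,0]<box[1] and box[2]<c[i,1]<box[3]]
print(reds(T["img"],(280,330,160,205)),reds(S["img"],(285,330,195,245)))
h=cv2.cvtColor(W["img"],cv2.COLOR_RGB2HSV);m=((h[...,0]<8)|(h[...,0]>172))&(h[...,1]>120)&(h[...,2]>60)
m[:, :230]=0;m[:,340:]=0;m[:150]=0;m[260:]=0
for v in range(150,260,5):
    j=np.where(m[v])[0]
    if len(j):print(v,j.min(),j.max(),end="; ")
EOF=0
for n,X in (("pin",(31,-67,66)),("end45",(31,-112,111)),("endup",(31,-72,130))):print(n,fproj(W,O+M@[X[0],X[1],X[2]-47]).round())
```

```text
[257 162  34  32 446] lever pts y -102.0 -69.0 z 70.0 135.0
angle above level 1.1 max r 76.0 far 308
fingertip in mark frame [  30.2 -102.3  168.9] F [ 0.2 -0.4 -0.4] t 15.0833
[([310, 178, 8, 4, 13], [313.7, 179.6]), ([286, 195, 4, 3, 8], [287.5, 196.0])] [([303, 222, 5, 4, 15], [305.1, 223.5])]
170 279 289; 175 274 288; 180 266 282; 185 258 276; 190 255 270; 195 255 267; pin [290. 165.]
end45 [243. 185.]
endup [292. 196.]
```

Run:
```python
from meas import *
T,S,W=pickle.load(open("l2.pkl","rb"))
f=lambda p:(M.T@(p-O)+[0,0,47]).round(1)
for a,b in (((313.7,179.6),(305.1,223.5)),):
    p,r=tri(ray(T,a),ray(S,b));print("T+S",f(p),np.round(r,1))
    p,r=tri(ray(T,a),ray(S,b),fray(W,(265,187)));print("all",f(p),np.round(r,1))
# end of lever in wrist -> planes
for x in (31,36,40,44):
    for uv in ((262,191),(284,172)):
        C_,v=fray(W,uv);n=M[:,0];q=C_+v*((O+n*x-C_)@n)/(v@n);print(x,uv,f(q),"r",np.hypot(*(f(q)[1:]-[-67,66])).round(1),"ang",np.arctan2(f(q)[2]-66,-67-f(q)[1]).round(2))
```

```text
T+S [ 32.  -90.5 114.8] [3.4 3.4]
all [ 31.8 -91.4 114.3] [4.1 2.8 1.8]
31 (262, 191) [ 31.  -95.8 122. ] r 63.0 ang 1.1
31 (284, 172) [ 31.  -74.3  83.4] r 18.9 ang 1.17
36 (262, 191) [ 36.  -95.6 112.4] r 54.5 ang 1.02
36 (284, 172) [ 36. -73.  72.] r 8.5 ang 0.79
40 (262, 191) [ 40.  -95.4 104.7] r 48.0 ang 0.94
40 (284, 172) [ 40.  -72.1  62.9] r 6.0 ang -0.55
44 (262, 191) [ 44.  -95.2  97. ] r 41.9 ang 0.83
44 (284, 172) [ 44.  -71.1  53.9] r 12.8 ang -1.24
```

Emit:
jog_arm(motion=[[0,28,0,0,0,0],[0,27,0,0,0,0],[3,0,25,0,0,0],[4,0,25,0,0,0],[3,0,20,0,0,0]])

```text
t: 15.65
ee_pos: [502.0, -103.1, 110.9]
orientation: [-0.266, 2.961, 0.024]
ft_force: [-0.3, 0.2, 0.2]
width: 0.5
grasp_force: 0.0
```

Emit:
jog_arm(motion=[[0,0,0,0,0,0],[0,0,0,0,0,0]], quiet=true)

```text
ok
```

```bash
python3 lev.py
```

```text
[167 202  59  49 981] lever pts y -103.0 -68.0 z 71.0 130.0
angle above level 1.1 max r 70.0 far 659
fingertip in mark frame [ 30.9 -46.7  96. ] F [ 0.4 -0.2 -0.3] t 15.8667
```

Emit:
jog_arm(motion=[[0,-8,0,0,0,0],[0,-8,0,0,0,0],[0,-6,0,0,0,0]])

```text
t: 16.12
ee_pos: [508.4, -127.2, 114.5]
orientation: [-0.264, 2.956, 0.021]
ft_force: [-0.7, -0.8, 0.5]
width: 0.0
grasp_force: 0.0
```

Emit:
jog_arm(motion=[[0,-6,0,0,0,0],[0,0,0,0,0,0]])

```text
t: 16.28
ee_pos: [509.2, -133.3, 114.1]
orientation: [-0.262, 2.957, 0.021]
ft_force: [0.4, 0.8, 0.4]
width: 0.4
grasp_force: 0.0
```

```bash
python3 lev.py
```

```text
[215 198  52  49 793] lever pts y -102.0 -69.0 z 71.0 130.0
angle above level 1.07 max r 71.0 far 495
fingertip in mark frame [ 31.6 -76.1  97.1] F [-0.4  0.2  0.1] t 16.3333
```

Emit:
jog_arm(motion=[[0,-6,0,0,0,0],[0,-6,0,0,0,0]])

```text
t: 16.5
ee_pos: [510.5, -143.7, 113.4]
orientation: [-0.265, 2.958, 0.023]
ft_force: [0.5, 2.1, 0.5]
width: 0.3
grasp_force: 1.0
```

```bash
python3 lev.py
```

```text
[252 200  29  21 302] lever pts y -90.0 -69.0 z 72.0 100.0
angle above level 1.01 max r 40.0 far 29
fingertip in mark frame [ 31.5 -88.1  96.8] F [-0.4  0.1  0.7] t 16.55
```

Emit:
jog_arm(motion=[[0,-5,0,0,0,0],[0,-5,0,0,0,0]])

```text
t: 16.72
ee_pos: [512.3, -153.6, 113.3]
orientation: [-0.265, 2.959, 0.023]
ft_force: [-0.9, 1.7, 0.6]
width: 0.2
grasp_force: 0.3
```

```bash
python3 lev.py
```

```text
[264 199  30  28 363] lever pts y -91.0 -69.0 z 71.0 107.0
angle above level 1.09 max r 46.0 far 79
fingertip in mark frame [ 31.6 -98.2  96.7] F [ 0.4 -0.2 -0.2] t 16.7667
```

Emit:
jog_arm(motion=[[0,-5,0,0,0,0]])

```text
t: 16.85
ee_pos: [513.2, -158.4, 113.3]
orientation: [-0.264, 2.958, 0.023]
ft_force: [1.2, -0.3, 0.0]
width: 0.9
grasp_force: 0.0
```

```bash
python3 lev.py
```

```text
[270 199  30  36 457] lever pts y -92.0 -69.0 z 71.0 116.0
angle above level 1.06 max r 56.0 far 174
fingertip in mark frame [  31.6 -103.1   96.7] F [ 0.8 -0.3 -0. ] t 16.9
```

Create asc.py:
```python
from meas import *
d=ctrl.get_image("wrist");h=cv2.cvtColor(d["img"],cv2.COLOR_RGB2HSV)
o=ctrl.get_obs();Z=Rn.from_rotvec(o["orientation"]).as_matrix()
tp=o["ee_pos"]+Z[:,2]*17
print("tip px",fproj(d,tp).round(),"tip +-10 x",fproj(d,tp+10*Z[:,0]).round(),fproj(d,tp-10*Z[:,0]).round(),"y+-10",fproj(d,tp+10*Z[:,1]).round(),fproj(d,tp-10*Z[:,1]).round(),"pin",fproj(d,O+M@[31,-67,19]).round())
u0,v0=[int(v) for v in fproj(d,tp)-[70,50]]
for v in range(v0,v0+75,2):
    s=""
    for u in range(u0,u0+130):
        H,S_,V=h[v,u]
        r=(H<8 or H>172)
        s+="R" if r and S_>120 and V>110 else "f" if r and S_>60 and V>25 else "#" if V<60 else "y" if 12<H<32 and S_>80 else "-" if V<170 else "."
    print(v,s)
```

```bash
python3 asc.py
```

```text
tip px [256. 218.] tip +-10 x [256. 204.] [256. 231.] y+-10 [270. 218.] [241. 218.] pin [302. 195.]
167 ...................................-----------------------------------------------------------------------------------------------
169 ..................................------------------------------------------------------------------------------------------------
171 ..................................------------------------------------------------------------------------------------------------
173 ..................................------------------------------------------------------------------------------------------------
175 .................................------------------------------------------------------------------....-----------------------....
177 .................................----------------------------------------------------------------------------------------------..-
179 ................................--------------------------------------------------------------------------------------------------
181 ................................-------------------
[... 3429 characters left out ...]
...-##############yyyyyyy
233 ...............................------------.......--#ffffffffffffff##fff##fffffffffffffffff-----##--.........-###########yyyyyyyyy
235 -..............................------------.......-##ffffffffffffff##fff#ffffffffffffffffff#--####--.........-########yyyyyyyyyyyy
237 yy--...........................------------......-yyyffffffffffffff##fff##ffffffffffffff-yyyyyyyyy--.........---####yyyyyyyyyyyyyy
239 yyy-...........................-------------.....yyyyffffffffffffff##fff###fffffffffffffyyyyyyyyyy--........-----yyyyyyyyyyyyyyyyy
241 yyyyy-.........................-----------#-.....yyyfffffffffffffff##fff#ffffffffffffffffyyyyyyyyy--.....------yyyyyyyyyyyyyyyyyyy
```

The fingers passed on the near side of the lever. The first sweep at x≈38 did push it, so the lever lies further back. I'll retry at x≈41.

Emit:
jog_arm(motion=[[-4,0,-25,0,0,0],[-4,0,-25,0,0,0],[-4,30,0,0,0,0],[-4,28,0,0,0,0],[0,0,0,0,0,0]])

```text
t: 17.37
ee_pos: [509.3, -97.0, 165.8]
orientation: [-0.266, 2.958, 0.024]
ft_force: [0.2, -0.6, -0.4]
width: 0.0
grasp_force: 0.0
```

Emit:
jog_arm(motion=[[4,0,25,0,0,0],[3,0,22,0,0,0],[0,0,0,0,0,0],[0,0,0,0,0,0]])

```text
t: 17.7
ee_pos: [510.3, -99.7, 117.1]
orientation: [-0.265, 2.961, 0.024]
ft_force: [-0.9, 0.2, -0.3]
width: 0.7
grasp_force: 0.0
```

```bash
python3 lev.py
```

```text
[160 188  63  44 975] lever pts y -106.0 -68.0 z 71.0 129.0
angle above level 1.05 max r 70.0 far 647
fingertip in mark frame [ 39.8 -44.3 101.3] F [ 0.6 -0.4 -0.3] t 17.75
```

Emit:
jog_arm(motion=[[-1,-8,2,0,0,0],[0,-8,2,0,0,0],[0,-6,0,0,0,0],[0,-4,0,0,0,0]])

```text
t: 18.08
ee_pos: [518.1, -126.4, 114.7]
orientation: [-0.263, 2.957, 0.022]
ft_force: [-0.3, 0.6, 0.1]
width: 0.5
grasp_force: 0.0
```

Emit:
jog_arm(motion=[[0,-4,0,0,0,0]])

```text
t: 18.17
ee_pos: [518.4, -129.9, 114.5]
orientation: [-0.263, 2.958, 0.022]
ft_force: [-0.0, 0.5, 0.4]
width: 0.1
grasp_force: 0.0
```

Emit:
jog_arm(motion=[[0,-4,0,0,0,0]])

```text
t: 18.25
ee_pos: [519.0, -133.6, 114.4]
orientation: [-0.263, 2.958, 0.022]
ft_force: [0.0, -0.3, 0.4]
width: 0.3
grasp_force: 0.0
```

Emit:
jog_arm(motion=[[0,-4,0,0,0,0],[0,-3,0,0,0,0]])

```text
t: 18.42
ee_pos: [520.1, -140.3, 114.2]
orientation: [-0.264, 2.958, 0.023]
ft_force: [0.7, 0.1, -0.3]
width: 0.7
grasp_force: 0.0
```

```bash
python3 lev.py
```

```text
[223 187  56  45 867] lever pts y -105.0 -69.0 z 71.0 128.0
angle above level 1.02 max r 71.0 far 558
fingertip in mark frame [ 41.5 -85.8  97.4] F [ 0.3 -0.2  0.1] t 18.4667
```

```bash
python3 asc.py | cut -c1-140
```

Run:
```python
from meas import *
d=ctrl.get_image("wrist");o=ctrl.get_obs();Z=Rn.from_rotvec(o["orientation"]).as_matrix()
for k in (17,0,-20,-50):print(k,fproj(d,o["ee_pos"]+Z[:,2]*k).round())
```

```text
tip px [256. 217.] tip +-10 x [256. 204.] [256. 231.] y+-10 [271. 217.] [241. 217.] pin [280. 184.]
167 ..............--------------------------------------------------------------------------------------------------------------------
169 .............-----------------------------------------------------------------------#######################-----------------------
171 ............-----------------------------------------------------------------------##########------#########----------------------
173 ............----------------------------------------------------------------------###########-------#########---------------------
175 ...........-----------------------------------------------------------------------#############---############--------------------
177 ..........-------------------------------------------------------------------------###########################--------------------
179 .........-########-----------------------------------------------------------------###########################-------..-----------
181 ........--#########--------------------------------
[... 3490 characters left out ...]
yyyyyyyyyyyyyyyyyyyyyyy#fffffffffffff#yyy#fffffffffffffff-yyyyyyyyyyyyyyyyyyyyyyyyyyyyyyyyyyyyyyyyy
235 ............----------##-....yyyyyyyyyyyyyyyyyyyyyyyyyfffffffffffff##yyy##ffffffffffff##yyyyyyyyyyyyyyyyyyyyyyyyyyyyyyyyyyyyyyyyyy
237 ............-----------#-....yyyyyyyyyyyyyyyyyyyyyyyyyfffffffffffff##yyy##ffff#fffffffffyyyyyyyyyyyyyyyyyyyyyyyyyyyyyyyyyyyyyyyyyy
239 ............-----------#--....yyyyyyyyyyyyyyyyyyyyyyyfffffffffffffff#yyy#fffffffffffffffyyyyyyyyyyyyyyyyyyyyyyyyyyyyyyyyyyyyyyyyyy
241 .............----------##-.......................---fffffffffffffff###-##fffffffffffffff#yyyyyyyyyyyyyyyyyyyyyyyyyyyyyyyyyyyyyyyyy
17 [256. 217.]
0 [256. 228.]
-20 [256. 242.]
-50 [256. 271.]
```

Run:
```python
from meas import *
T,S,W=pickle.load(open("l2.pkl","rb"));d=ctrl.get_image("wrist");pickle.dump(d,open("l3.pkl","wb"))
f=lambda p:(M.T@(p-O)+[0,0,47]).round(1)
def mask(d,u0,u1,v0,v1):
    h=cv2.cvtColor(d["img"],cv2.COLOR_RGB2HSV);m=((h[...,0]<8)|(h[...,0]>172))&(h[...,1]>110)&(h[...,2]>60);k=np.zeros_like(m);k[v0:v1,u0:u1]=m[v0:v1,u0:u1];return k
for n,dd,b in (("l2",W,(240,300,150,215)),("l3",d,(215,285,180,232))):
    m=mask(dd,*b);vu=np.argwhere(m)[:,::-1].astype(float);c=vu.mean(0);w,V=np.linalg.eigh(np.cov((vu-c).T));t=(vu-c)@V[:,1]
    a,e=c+V[:,1]*t.min(),c+V[:,1]*t.max();print(n,len(vu),"ends",a.round(1),e.round(1),"cam",f(-dd["R"].T@dd["t"]))
    for x in (26,31,36,41):
        r=[]
        for uv in (a,e):
            C_,v=fray(dd,uv);nn=M[:,0];r.append(f(C_+v*((O+nn*x-C_)@nn)/(v@nn)))
        print("  ",x,r[0],r[1],"len",np.linalg.norm(r[0]-r[1]).round(1))
```

```text
l2 470 ends [288.5 168.4] [254.7 196.7] cam [ -81.3 -101.9  338.4]
   26 [ 26.  -70.6  86.4] [  26.  -101.8  140.9] len 62.8
   31 [ 31.  -69.1  74.7] [  31.  -101.8  131.7] len 65.7
   36 [ 36.  -67.6  63. ] [  36.  -101.8  122.5] len 68.6
   41 [ 41.  -66.2  51.2] [  41.  -101.8  113.3] len 71.6
l3 877 ends [277.  189.1] [223.3 227.5] cam [-68.7 -85.5 269.2]
   26 [ 26.  -70.1  84.4] [  26.  -103.3  131.6] len 57.7
   31 [ 31.  -69.2  74.6] [  31.  -104.3  124.3] len 60.8
   36 [ 36.  -68.4  64.8] [  36.  -105.2  117.1] len 63.9
   41 [ 41.  -67.6  55.1] [  41.  -106.1  109.8] len 66.9
```

Everything fits if the closed fingertips end about 9 mm behind the TCP: the visible tip row, the 50 N on the lever's end face, and the passes over its top. I'll re-approach with the TCP about 26 mm lower, watching the force.

Emit:
jog_arm(motion=[[0,0,-15,0,0,0],[3,22,-5,0,0,0],[4,22,0,0,0,0],[2,0,10,0,0,0],[2,0,10,0,0,0]])

```text
t: 19.03
ee_pos: [501.7, -97.7, 112.3]
orientation: [-0.267, 2.957, 0.022]
ft_force: [0.6, -0.6, 0.4]
width: -0.0
grasp_force: 0.0
```

Emit:
jog_arm(motion=[[2,0,8,0,0,0],[0,0,0,0,0,0]])

```text
t: 19.2
ee_pos: [499.9, -98.6, 101.8]
orientation: [-0.264, 2.962, 0.024]
ft_force: [0.0, -0.7, -0.6]
width: 0.4
grasp_force: 0.0
```

Emit:
jog_arm(motion=[[1,0,6,0,0,0],[0,0,0,0,0,0]])

```text
t: 19.37
ee_pos: [500.7, -98.9, 96.7]
orientation: [-0.263, 2.96, 0.023]
ft_force: [-0.6, -0.8, -0.1]
width: 0.4
grasp_force: 0.0
```

Emit:
jog_arm(motion=[[1,0,6,0,0,0],[0,0,0,0,0,0]])

```text
t: 19.53
ee_pos: [500.8, -98.7, 91.0]
orientation: [-0.264, 2.959, 0.023]
ft_force: [-0.6, -0.4, -0.2]
width: 0.7
grasp_force: 0.0
```

```bash
python3 lev.py; python3 asc.py | sed -n '1p;20,40p'
```

```text
[ 148  217   68   54 1214] lever pts y -106.0 -68.0 z 72.0 128.0
angle above level 1.04 max r 69.0 far 785
fingertip in mark frame [ 29.9 -41.1  74.6] F [ 0.4  0.2 -0.1] t 19.5833
tip px [255. 218.] tip +-10 x [255. 204.] [255. 231.] y+-10 [270. 218.] [241. 218.] pin [219. 212.]
204 ---------------------##########------###########-------------------------------------------------------------...-------#########--
206 --------------------############################-------------------------------------------------------..........-----###########-
208 --------------------####
[... 1701 characters left out ...]
.........................
234 ffffffRRRffffRRRRRRRRf...............................-ffffffffffffff#####ffffffffffffff------------------...................-.....
236 ffRRfffffRRRRRRRRRf-.................-------.........-fffffffffffff######fffffffffffffff----------------------...........---##--..
238 RRfffRRRRRRRRRRf.....................--#####--.....--ffffffffffffff#######ffffffffffffff----------------------------....--######--
240 fffRRRRRRRRRf.....................---#########------fffffffffffffff###-##ffffffffffffffff------------------------------.--########
242 RRRRRRRRRf.....................---############-----fffffffffffffffff##-##ffffffffffffffff#-------------------yyyyy--------########
```

Emit:
jog_arm(motion=[[0,-6,0,0,0,0],[0,-6,0,0,0,0]])

```text
t: 19.8
ee_pos: [503.5, -110.6, 92.1]
orientation: [-0.265, 2.958, 0.023]
ft_force: [1.3, -0.4, -0.7]
width: 0.3
grasp_force: 0.0
```

Emit:
jog_arm(motion=[[0,-5,0,0,0,0],[0,-5,0,0,0,0]])

```text
t: 19.97
ee_pos: [505.4, -120.9, 92.1]
orientation: [-0.264, 2.958, 0.022]
ft_force: [0.1, 0.1, 0.7]
width: 0.4
grasp_force: 0.0
```

Emit:
jog_arm(motion=[[0,-4,0,0,0,0],[0,-4,0,0,0,0]])

```text
t: 20.13
ee_pos: [506.5, -128.7, 91.9]
orientation: [-0.264, 2.958, 0.023]
ft_force: [-0.2, 1.2, -0.1]
width: 0.1
grasp_force: 0.0
```

```bash
python3 lev.py
```

```text
[198 227  41  33 640] lever pts y -105.0 -83.0 z 85.0 118.0
angle above level 1.0 max r 64.0 far 572
fingertip in mark frame [ 30.2 -72.2  75.2] F [ 0.6 -0.6  0.2] t 20.1833
```

Emit:
jog_arm(motion=[[0,-4,0,0,0,0],[0,-4,0,0,0,0]])

```text
t: 20.35
ee_pos: [507.7, -136.0, 91.8]
orientation: [-0.265, 2.959, 0.023]
ft_force: [0.1, 2.9, -0.0]
width: 0.9
grasp_force: 1.4
```

```bash
python3 lev.py
```

```text
[210 236  28  24 314] lever pts y -106.0 -91.0 z 95.0 118.0
angle above level 0.95 max r 64.0 far 314
fingertip in mark frame [ 29.9 -79.6  75.1] F [-0.8  0.5  0.7] t 20.4
```

Emit:
jog_arm(motion=[[0,-4,0,0,0,0],[0,-4,0,0,0,0]])

```text
t: 20.57
ee_pos: [508.0, -142.9, 91.1]
orientation: [-0.265, 2.961, 0.026]
ft_force: [0.3, 6.8, -5.3]
width: 0.5
grasp_force: 3.5
```

```bash
python3 lev.py
```

```text
[269 217  10  15  96] lever pts y -76.0 -70.0 z 70.0 87.0
angle above level nan max r 23.0 far 0
fingertip in mark frame [ 29.2 -86.7  74.5] F [-1.5  1.5  0.4] t 20.6167
  return _methods._mean(a, axis=axis, dtype=dtype,
  ret = ret.dtype.type(ret / rcount)
```

```bash
sed -i 's/^i=min.*/mk=fproj(d,O+M@[5,-2,3]);ids=[j for j in range(1,k) if s[j,4]>12 and np.hypot(*(c[j]-P0))<75 and np.hypot(*(c[j]-mk))>25];i=ids[0]/; s/np.argwhere(l==i)/np.argwhere(np.isin(l,ids))/' lev.py
python3 lev.py; python3 asc.py
```

```text
[269 216  11  16 113] lever pts y -113.0 -71.0 z 70.0 116.0
angle above level 0.81 max r 67.0 far 365
fingertip in mark frame [ 29.2 -86.7  74.6] F [-2.1  2.6  0.1] t 20.6667
tip px [255. 218.] tip +-10 x [255. 204.] [255. 231.] y+-10 [270. 218.] [241. 218.] pin [283. 213.]
167 ----------------------------------------------------------------------------------------------------------------------------------
169 ----------------------------------------------------------------------------------------------------------------------------------
171 -------------------------------------------------------------------------------------------------------------------...............
173 ----------------------------------------------------------------------------------------------------------------..................
175 --------...................---------------------------------------------------------------------------------------.......--.......
177 ...........................--------------------------------------------------------------------------------------------.---.....-.
179 ...........
[... 3604 characters left out ...]
--------.--------------..
233 ......------------#-...........-.......-...---.-.-.---ffffffffffffff#fff#ffffffffffffff-------------------------...............---
235 ......------------#--.............................--ffffffffffffffff#fff#ffffffffffffff-...........--....................---------
237 .......-----------##-..........................--ffffffffffffffffff##fff#ffffffffffffff-...........--------...........------------
239 .......------------#--.................---ffffffffffffffffffffffffff#fff#fffffffffffffff-.........--######--.---------------------
241 .......------------#-................-ffffffffffffffffffffffffffffff#fff#ffffffffffffffff-...-----##########----------------------
```

Emit:
jog_arm(motion=[[0,-4,0,0,0,0],[0,-4,1,0,0,0]])

```text
t: 20.88
ee_pos: [510.9, -151.7, 91.0]
orientation: [-0.265, 2.958, 0.023]
ft_force: [-0.3, 2.6, 0.5]
width: 0.3
grasp_force: 1.2
```

```bash
python3 lev.py
```

```text
[271 214  19  20 260] lever pts y -85.0 -72.0 z 69.0 91.0
angle above level nan max r 31.0 far 0
fingertip in mark frame [ 30.6 -96.   74.3] F [-1.3  1.   1.6] t 20.9333
```

Emit:
jog_arm(motion=[[0,-4,2,0,0,0],[0,-4,2,0,0,0]])

```text
t: 21.1
ee_pos: [513.3, -159.8, 87.0]
orientation: [-0.264, 2.958, 0.022]
ft_force: [-1.6, 2.6, 0.1]
width: 0.2
grasp_force: 1.1
```

```bash
python3 lev.py
```

```text
[271 215  31  21 413] lever pts y -93.0 -73.0 z 67.0 91.0
angle above level 0.77 max r 36.0 far 3
fingertip in mark frame [  31.3 -104.2   70. ] F [-0.7 -0.3  1.2] t 21.15
  return _methods._mean(a, axis=axis, dtype=dtype,
  ret = ret.dtype.type(ret / rcount)
```

Emit:
jog_arm(motion=[[0,-4,3,0,0,0],[0,-4,3,0,0,0]])

```text
t: 21.32
ee_pos: [515.6, -167.5, 80.9]
orientation: [-0.264, 2.958, 0.022]
ft_force: [-1.0, 1.9, 2.0]
width: 0.3
grasp_force: 1.0
```

```bash
python3 lev.py 2>/dev/null
```

```text
[271 217  42  22 578] lever pts y -102.0 -74.0 z 65.0 89.0
angle above level 0.52 max r 41.0 far 71
fingertip in mark frame [  32.1 -112.1   63.7] F [ 0.  -0.2  0.5] t 21.3667
```

Emit:
jog_arm(motion=[[0,-2,3,0,0,0],[0,-1,3,0,0,0]])

```text
t: 21.53
ee_pos: [517.0, -170.0, 75.4]
orientation: [-0.264, 2.958, 0.023]
ft_force: [-11.4, 5.8, 33.4]
width: 0.6
grasp_force: 18.0
```

```bash
python3 lev.py 2>/dev/null
```

```text
[271 220  46  21 657] lever pts y -104.0 -74.0 z 65.0 87.0
angle above level 0.41 max r 42.0 far 113
fingertip in mark frame [  32.9 -114.1   58.8] F [-10.2   3.9  25.3] t 21.5833
```

Force rose to 33 N with the lever near 0.25 above level, so it is at its stop. I'll lift off, then check the lever and the mark from a square view.

Emit:
jog_arm(motion=[[2,0,-20,0,0,0],[4,0,-35,0,0,0],[8,0,-35,0,0,0],[8,0,-35,0,0,0],[8,0,-35,0,0,0]])

```text
t: 22.0
ee_pos: [460.4, -180.2, 228.9]
orientation: [-0.265, 2.958, 0.022]
ft_force: [0.6, -1.4, 0.3]
width: 0.3
grasp_force: 0.0
```

```bash
python3 lev.py
```

```text
[243 191  46  14 390] lever pts y -128.0 -75.0 z 66.0 97.0
angle above level 0.4 max r 66.0 far 227
fingertip in mark frame [ -23.7 -115.8  218.1] F [ 0.8 -0.3  4.3] t 22.05
```

Emit:
jog_arm(motion=[[0,29,0,0,0,0],[0,29,0,0,0,0],[0,29,0,0,0,0],[0,27,0,0,0,0],[0,0,0,0,0,0]])

```text
t: 22.47
ee_pos: [439.5, -64.9, 227.2]
orientation: [-0.268, 2.958, 0.024]
ft_force: [-0.4, -0.8, -0.6]
width: 0.3
grasp_force: 0.0
```

Emit:
jog_arm(motion=[[0,0,0,0,0,0]], quiet=true)

```text
ok
```

```bash
python3 lev.py
python3 meas.py m12; python3 prof.py m12 ; python3 auto.py m12 | grep -E "red"|sed 's/np.float64//g'
```

Run:
```python
from meas import *
d=pickle.load(open("m12.pkl","rb"));c=-d["R"].T@d["t"];print("cam in mark frame",(M.T@(c-O)).round())
```

```text
[149 191  45  13 364] lever pts y -127.0 -72.0 z 67.0 98.0
angle above level 0.41 max r 63.0 far 202
fingertip in mark frame [-2.33e+01 -1.00e-01  2.11e+02] F [-0.3 -0.3  0.1] t 22.6
t 22.65 r [ 19.3 -98.1 -72. ] 100.0 phi 348.8 q [-0.23  0.06  2.1   0.09  0.83 -2.03]
y     -10   -9   -8   -7   -6   -5   -4   -3   -2   -1    0    1    2    3    4    5    6    7    8    9
 10.0 216 202 187 184 189 201 216 229 235 233 219 200 172 143 121 105 104 111 124 139 148 148 160 176 194 213 224 233 236 227 207 185 161 146 146 163 189 212 225 231
 11.5 227 210 195 193 201 214 227 238 245 243 229 211 181 148 122 106 109 123 141 160 170 169 178 191 208 225 235 243 246 23
[... 2217 characters left out ...]
 112 112 113 113 107 101  90  77  69  59  52  47  41  39  39  41  47  55  62  73  82  90  97  98 100 102 102 103 104 104 103 103 103 103 103 102 101
 34.0 180 178 175 173 172 171 170 159 145 126 101  83  61  50  43  39  40  43  44  49  59  70  88 103 118 134 141 148 151 151 152 152 155 158 161 165 167 169 171 171
 35.5 160 150 134 122 112 105 103  96  87  77  67  61  52  46  42  38  38  40  42  45  49  53  60  65  72  81  87  94  95  96 102 108 119 134 148 163 170 176 180 180
m12 red [((9.0), (-1.4), (4.5)), ((9.8), (-1.6), (3.0)), ((10.5), (-1.6), (2.5)), ((11.2), (-1.8), (2.2)), ((12.0), (-1.8), (2.2)), ((12.8), (-1.8), (2.2)), ((13.5), (-1.9), (1.5))]
cam in mark frame [-133.   -0.  336.]
```

Run:
```python
from meas import *
d=pickle.load(open("m12.pkl","rb"))
h=cv2.cvtColor(d["img"],cv2.COLOR_RGB2HSV);m=((h[...,0]<8)|(h[...,0]>172))&(h[...,1]>120)&(h[...,2]>60)
k=np.zeros_like(m);k[180:215,140:205]=m[180:215,140:205]
for u in range(148,196,5):
    j=np.where(k[:,u])[0]; print(u,(j.min(),j.max()) if len(j) else None,end="; ")
print()
for a in (.2,.25,.3,.35,.45):
    q=[]
    for r in (46,64):
        for t in (-5.5,5.5):
            for x in (25.5,37.5):
                q.append(fproj(d,O+M@[x,-67-r*np.cos(a)+t*np.sin(a),66-47+r*np.sin(a)+t*np.cos(a)]))
    q=np.array(q);print(a,"u",q[:,0].min().round(1),"v",q[:,1].min().round(1),q[:,1].max().round(1),"end face centre",q[4:].mean(0).round(1))
```

```text
148 None; 153 (np.int64(194), np.int64(203)); 158 (np.int64(194), np.int64(203)); 163 (np.int64(194), np.int64(201)); 168 (np.int64(194), np.int64(200)); 173 (np.int64(193), np.int64(200)); 178 (np.int64(192), np.int64(199)); 183 (np.int64(191), np.int64(198)); 188 (np.int64(191), np.int64(198)); 193 (np.int64(192), np.int64(197)); 
0.2 u 147.2 v 187.8 202.0 end face centre [148.6 195.5]
0.25 u 147.2 v 188.6 203.2 end face centre [148.3 196.7]
0.3 u 147.3 v 189.5 204.5 end face centre [148.2 197.9]
0.35 u 147.3 v 190.3 205.8 end face centre [148.2 199.2]
0.45 u 147.2 v 192.1 208.3 end face centre [148.7 201.7]
```

The lever's lowest image row, 203, matches the 0.25 rad prediction of 203.2, so it is fully down. The pointer (−1.7) is on the mark (−1.8) and nothing is being touched. I'll hand in.

```bash
python3 -c "
from workcell import ctrl
print(ctrl.close_job())"
```

```text
the job is handed in; nothing more can be done
None
```

The job is handed in: the pointer was wound about 1 cm past the left of the mark and brought back clockwise to about 0.1 mm from it, and the lock lever measures fully down with the arm clear, though the first lever sweeps slipped over its end and pressed it at about 50 N with the fingertips.

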